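# Unload the battery packs of a kick scooter

## Robot

A 6-joint arm with a two-finger parallel gripper is mounted at the origin on the work surface. World frame = base frame: x ahead of the robot, y to its left, z up, the work surface at z = 0. Lengths are in mm, angles in rad, forces in N, time in s.
With the tool pointing down it reaches from about 375 to 900 mm from the base axis. Payload 3.1 kg.
Tool frame: the origin (TCP) lies at the very end of the fingers, on their centre line; the grasp point (between the pads) lies 19 mm behind it; z points along the fingers, y is the line along which they close (so a half turn about z gives the same grasp; the last joint's range is limited). The gripper opens to 87 mm and grips with 3 to 60 N. Pads are 19 mm wide; open, the fingers measure 117 mm over their backs; the gripper's body (75 mm by 190 mm) begins 51 mm behind the grasp point.
Start: joints at [-1.369, 0.527, 1.433, -0, 1.181, -0.178], TCP at [231.73, -580.429, 222.548] pointing down, gripper open.
Joint ranges: [-3.08, 3.08], [-0.75, 2.2], [0.22, 2.44], [-1.43, 4.57], [0, 2.65], [-2.85, 2.85]. Speed limits (rad/s): [2.79, 2.79, 3.14, 3.14, 3.14, 3.14].

## Interface

Orientations are given as a unit quaternion [w, x, y, z].
In Python, from cell import robot, eyes gives the robot as it stands. The module is installed in compiled form; this text tells all that it offers.
- The arm moves only by the tool servo_tool, never from a script. Its arguments are lists of equal length, an entry for each row: "travel": the shift along the tool's x, y, z in units of 0.03 m (1.0 is 0.03 m), a list of three; "angular": the turn, a rotation vector about the tool's x, y, z in units of 0.1 rad (1.0 is 0.1 rad), a list of three; "gripper": the gripper's target within -1 to 1 (shut at 1, half-way at 0, fully open at -1). In form: {"travel": [[tx, ty, tz], ...], "angular": [[rx, ry, rz], ...], "gripper": [gripper, ...]}. A call has 1 to 5 rows; each row shifts and turns the commanded pose from where the row before left it, along the tool's axes as they then stand; what a row does not reach is not made up. A row lasts 1/10 s, in which the tool goes at most 50 mm and 8.59 degrees, less where a joint would pass 70% of its speed; a pose out of reach is approached as far as the arm can. A call with a number of a shift or a turn outside -1 to 1 is refused whole. A call with a gripper value outside its range is refused whole. The fingers move at their own pace and stop on an object; "squeeze" is the grip in N (left out, the last holds). Time passes only in rows, so rows that do not move let the fingers close. It gives the time, the measured TCP pose, the force, the opening and the grip force at its end, in the units of the state.
- robot.read_state(): the state, without advancing time (a new reading comes with each control period).
- eyes.grab_frame(name): name is "scene" or "top"; returns a dict with "frame" (384x512x3 uint8, red, green, blue), "z_map" (384x512 float32, mm along the optical axis (not along the pixel's ray), 0 where there is no reading), "K" (3x3 intrinsics, pixels), "world_to_cam" (4x4, takes a point from world to camera coordinates). Camera axes: x right, y down, z forward; pixel columns grow to the right and rows downward; lengths in mm; the calibration is good to about 2 mm. A picture is of the moment at which its call begins.
- robot.hand_in(): hands the job in; it is judged then, once.
The state is a dict: "time_s": time; "q": joint angles; "qvel": joint speeds; "effort": joint torques, N m; "position": TCP position; "ee_rot": TCP orientation; "force": force on the tool from outside, world axes, zero at the start; "ft_torque": the same for the moment, N m; "finger_gap": finger opening in mm; "grasp_force": force on a finger pad.
Only numpy, scipy, OpenCV 4.12 (cv2) and the standard library are available. Lean on these libraries where they do the work, as an engineer would, in place of code of your own. Each camera call takes 0.05 s, during which the arm holds its last target. There are 200 camera calls.

## Task

The scooter chassis lies upside down on the bench with its sprung kickstand folded across the battery cover. Swing the kickstand out over its centre until it snaps to its far stop, lift the cover off and lay it aside, move every battery pack that is in the bay into the grey plastic crate, standing flat with its handle up, and then refit the cover so that it is fully home and push the kickstand back until it snaps down over the cover. Leave the other things on the bench where they are.

Things in the scene. Friction and masses are not known exactly. Their poses are not given: they have to be found in the camera images.
- chassis: scooter chassis: grey deck frame with its rear wheel, fixed upside down on two wooden blocks; 160 mm wide (y), x from -470 (wheel, 212 mm high) to +230 mm, rim 120 mm above the bench. Origin on the bench under the bay's centre; x points along it to its front (away from the kickstand's pivot), z up. It lies roughly right-left before the robot, front to the right
- bay (a point): centre of the battery bay's mouth, level with the rim, 120 mm above the bench; axes as the chassis. The bay opens upwards, 300 mm long (x), 106 mm wide (y), floor 64 mm below the rim, parted by 28 mm high, 4 mm thick walls at x = -76, 0, 76 mm into four pockets centred at x = -114, -38, 38, 114 mm
- stand_hinge (a point): pivot of the kickstand on its bracket, at x = -220, y = -55, z = +37 mm from the bay point (rear end, on the long side nearer the robot); axes as the chassis. The stand turns about the line along y through this point, so it swings in the upright plane along the chassis
- stand (a joint): kickstand angle, rad: 0 (stop) = folded, level, pointing forward over the cover; grows as the foot swings up; 1.57 = upright; 1.92 (stop) = swung out, leaning 20 degrees rearward. An over-centre spring drives it to the stops: let go below 1.1 it snaps to 0, above 1.2 to 1.92. At the foot it needs about 5 N up to lift it out, 3 to 4 N along the chassis to start it back
- stand_foot (a point): centre of the kickstand's black rubber foot, a round sleeve 20 mm thick, 45 mm long (140 to 185 mm from the pivot) on the leg's end; the leg is a straight round bar 16 mm thick. x points along the leg, outward from the pivot. Folded, the foot's underside is 22 mm above the cover's plate
- cover_rib (a point): battery cover: black plate 320 (x) x 136 (y) x 5 mm, 0.3 kg, same either way round; under it a plug 292 x 98 x 4 mm that drops into the bay's mouth with 4 mm play all round; on its middle a lifting rib 70 (x) x 16 (y) x 20 mm high. This point: middle of the rib, 10 mm below its top; 15 mm above the bay point when home, 19 mm above the bench when laid flat there
- pack0_center (a point): battery pack, 0.45 kg: grey block 52 (x) x 90 (y) x 40 mm high with a black grab handle on top: bar 12 mm wide (x), 66 long (y), 8 high on two end posts. This point: centre half-way up, 29 mm above its underside, 29 mm below the handle's top; z up. At first it stands in a bay pocket, handle up and across the chassis, with 8 mm play or more. Absent in some starts
- pack1_center (a point): battery pack, 0.45 kg: grey block 52 (x) x 90 (y) x 40 mm high with a black grab handle on top: bar 12 mm wide (x), 66 long (y), 8 high on two end posts. This point: centre half-way up, 29 mm above its underside, 29 mm below the handle's top; z up. At first it stands in a bay pocket, handle up and across the chassis, with 8 mm play or more. Absent in some starts
- pack2_center (a point): battery pack, 0.45 kg: grey block 52 (x) x 90 (y) x 40 mm high with a black grab handle on top: bar 12 mm wide (x), 66 long (y), 8 high on two end posts. This point: centre half-way up, 29 mm above its underside, 29 mm below the handle's top; z up. At first it stands in a bay pocket, handle up and across the chassis, with 8 mm play or more. Absent in some starts
- pack3_center (a point): battery pack, 0.45 kg: grey block 52 (x) x 90 (y) x 40 mm high with a black grab handle on top: bar 12 mm wide (x), 66 long (y), 8 high on two end posts. This point: centre half-way up, 29 mm above its underside, 29 mm below the handle's top; z up. At first it stands in a bay pocket, handle up and across the chassis, with 8 mm play or more. Absent in some starts
- crate: grey open plastic crate, 228 (x) x 218 (y) x 70 mm high outside, walls 4 mm, floor 4 mm, loose on the bench (1.2 kg), to the robot's right; origin at the centre of its underside, z up. Room for four packs in two rows of two
- spray_a: bystander, to be left alone: blue-painted aerosol can, 65 mm across, 200 mm high, standing; origin at the centre of its foot
- spray_b: bystander, to be left alone: bare-metal aerosol can with a paper label, 65 mm across, 190 mm high, standing; origin at the centre of its foot
- jar: bystander, to be left alone: open steel cup, 80 mm across, 70 mm high; origin at the centre of its foot
- screwdriver: bystander, to be left alone: screwdriver lying flat, about 200 mm long along its own x; origin under its middle

How it is judged:
By the outcome, as a careful person would: the job done as asked, in the order asked, and still so for the second after the job is handed in, with the robot touching nothing.
Of pack0, pack1, pack2, pack3 only 2 to 4 are there at a start; the rules pass over those that are not, and their reading is None.
At some moment in a run one of cover may be knocked a few centimetres aside while the robot is not near it.
Once in a run the grip may slacken for a moment while it holds something.
It also fails if it takes over 210 s, if anything falls off the work surface, if the arm or the gripper's body presses on something with over 40 N, if the wrist force passes 120 N, or if a joint passes its speed limit or range.

## Working session

There is one attempt and no reset: what is moved stays moved. The work goes in short steps, Python scripts to look and compute and a tool call to move; the robot and the scene stay as the last step left them, time stands still between calls to the robot, and variables do not carry over. Pictures are saved under pics/ and viewed, at most 14 in all, crops included, and the job is handed in when it is done.

Besides the shell and the picture viewer there is one more tool, called after "Call:" as name(argument=value, ...) on one line, values as JSON. servo_tool: Moves the arm, as the interface text tells. Its arguments: {"type":"object","properties":{"travel":{"type":"array"},"angular":{"type":"array"},"gripper":{"type":"array"},"squeeze":{"type":"number"}},"required":["travel","angular","gripper"]}

```bash
mkdir -p pics; ls; cat > h.py <<'E'
import numpy as np, cv2, sys
from cell import robot, eyes
from scipy.spatial.transform import Rotation as R
def grab(n,save=None):
    f=eyes.grab_frame(n)
    if save: cv2.imwrite('pics/'+save,f['frame'][:,:,::-1])
    return f
def cloud(f):
    z=f['z_map'].astype(float);v,u=np.indices(z.shape);K=f['K']
    p=np.stack([(u-K[0,2])/K[0,0]*z,(v-K[1,2])/K[1,1]*z,z],-1)
    T=np.linalg.inv(f['world_to_cam']);w=p@T[:3,:3].T+T[:3,3];w[z==0]=np.nan
    return w
def st():
    s=robot.read_state();print(round(s['time_s'],2),np.round(s['position'],1),np.round(s['ee_rot'],3),'F',np.round(s['force'],1),'gap',round(s['finger_gap'],1),'g',round(s['grasp_force'],1));return s
E
python3 - <<'E'
from h import *
st()
a=grab('top','t0.png');b=grab('scene','s0.png')
np.savez('f0.npz',t=cloud(a),s=cloud(b))
for f in(a,b):print(f['K'].round(1).tolist(),np.linalg.inv(f['world_to_cam']).round(2).tolist())
im=np.vstack([cv2.imread('pics/t0.png'),cv2.imread('pics/s0.png')])
E
```

```text
pics
0.0 [ 231.6 -579.7  221.5] [-0.001  0.982  0.189 -0.   ] F [ 0.   0.3 -0.7] gap 87.0 g 0.0
[[433.7, 0.0, 256.3], [0.0, 433.7, 184.3], [0.0, 0.0, 1.0]] [[0.01, -1.0, 0.08, 471.61], [-1.0, -0.01, 0.01, -14.1], [-0.01, -0.08, -1.0, 1219.86], [0.0, 0.0, 0.0, 1.0]]
[[372.4, 0.0, 258.1], [0.0, 372.4, 192.7], [0.0, 0.0, 1.0]] [[-0.18, 0.56, -0.81, 1461.73], [0.98, 0.1, -0.15, 164.22], [-0.0, -0.83, -0.56, 721.09], [0.0, 0.0, 0.0, 1.0]]
```

View pics/t0.png

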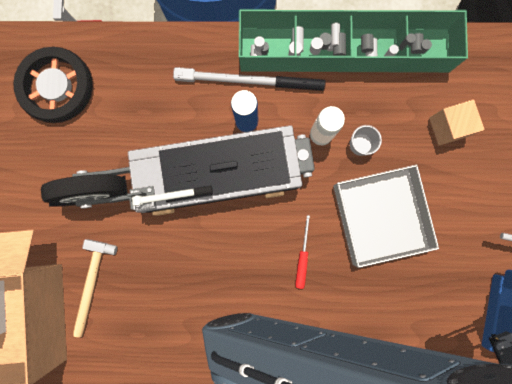

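View pics/s0.png

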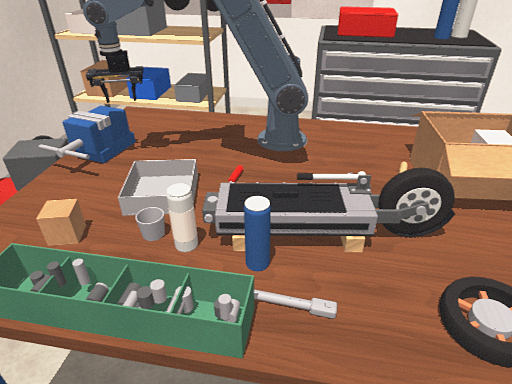

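```bash
cat >> h.py <<'E'
def rect(w,roi,z0,z1):
    # min-area rect of cloud points in pixel roi (u0,v0,u1,v1) & height band
    u0,v0,u1,v1=roi;p=w[v0:v1,u0:u1].reshape(-1,3);p=p[(p[:,2]>z0)&(p[:,2]<z1)]
    r=cv2.minAreaRect(p[:,:2].astype(np.float32));return r,p.mean(0),len(p)
E
python3 - <<'E'
from h import *
w=np.load('f0.npz')['t']
for n,roi,a,b in [('cover',(155,125,292,207),122,129),('cov med',(165,140,280,195),122,129),('rib',(205,155,245,175),135,150),('rim',(125,120,305,215),113,121.5),('foot',(190,182,216,200),140,180),('leg',(150,180,190,205),140,180),('crate',(325,160,445,275),60,80),('cratefloor',(345,185,425,255),-3,12),('sprayb',(300,95,350,150),150,230),('spraya',(225,85,262,140),150,230),('jar',(345,120,385,160),55,90)]:
    try:
        r,m,k=rect(w,roi,a,b);print(n,np.round(r[0],1),np.round(r[1],1),round(r[2],2),m.round(1),k)
    except Exception as e:print(n,e)
for u,v in[(222,166),(240,145),(205,191),(180,194),(150,197),(140,197),(200,150)]:print(u,v,w[v,u].round(1))
c=cv2.imread('pics/t0.png')[115:225,120:310]
cv2.imwrite('pics/c0.png',cv2.resize(c,None,fx=4,fy=4,interpolation=cv2.INTER_CUBIC))
E
```

```text
cover [606.5  83.6] [156.4 372.1] 9.65 [610.6  79.2 124.9] 5609
cov med [606.3  88.5] [139.  291.9] 0.59 [609.   85.3 125. ] 4690
rib [607.4  82.4] [16.3 68.6] 9.79 [606.8  82.2 143.8] 184
rim [620.5 100.4] [192.6 452.3] 9.59 [604.1 117.1 119. ] 3066
foot [542.3 135.9] [19.7 54.7] 10.22 [542.1 134.2 163.6] 177
leg [528.8 212.2] [ 21.2 101.3] 13.49 [528.6 212.8 162.8] 270
crate [ 488.1 -346.7] [228.  219.7] 13.4 [ 483.4 -353.7   67.8] 683
cratefloor [ 478.3 -358.2] [192.7 225.6] 0.58 [ 479.2 -354.4    3.3] 4986
sprayb [ 716.1 -179.9] [62.2 61.9] 44.78 [ 713.4 -178.   185.6] 610
spraya [750.8  30.8] [61.4 62.7] 45.33 [746.9  30.1 194.1] 635
jar [ 689.3 -292.5] [76.9 77.9] 29.71 [ 693.  -297.4   66.8] 213
222 166 [605.8  85.9 144.6]
240 145 [663.2  42.8 122.2]
205 191 [541.6 124.8 163. ]
180 194 [533.4 185.2 166.4]
150 197 [525.5 259.2 163.1]
140 197 [525.2 283.9 162.3]
200 150 [649.1 144.9 123.8]
```

View pics/c0.png

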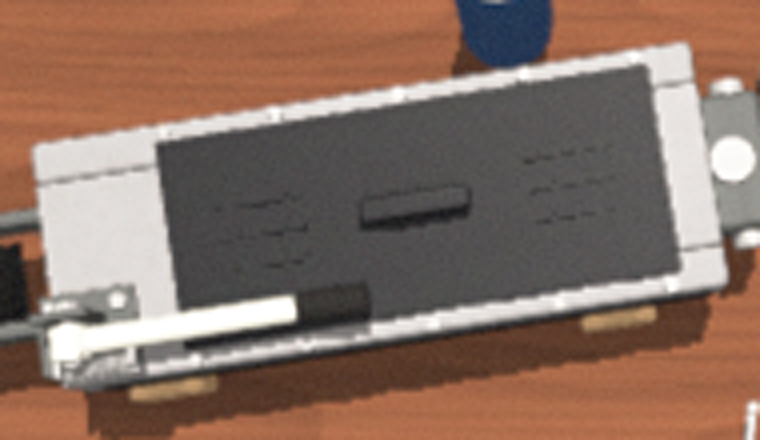

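Call:
servo_tool(travel=[[0,0,0],[0,0,0],[0,0,0],[0,0,0],[0,0,0]], angular=[[0,0,-0.97],[0,0,-0.97],[0,0,-0.97],[0,0,-0.97],[0,0,-0.97]], gripper=[-0.15,-0.15,-0.15,-0.15,-0.15], squeeze=25)

```text
time_s: 0.6
position: [231.6, -580.0, 221.9]
ee_rot: [-0.001, 0.907, 0.421, 0.0]
force: [-0.2, 0.4, 0.4]
finger_gap: 55.5
grasp_force: 0.0
```

Call:
servo_tool(travel=[[0,0,0],[0,0,0],[0,0,0],[0,0,0],[0,0,0]], angular=[[0,0,-0.97],[0,0,-0.97],[0,0,-0.97],[0,0,-0.97],[0,0,-0.97]], gripper=[-0.15,-0.15,-0.15,-0.15,-0.15])

```text
time_s: 1.1
position: [231.7, -580.0, 222.0]
ee_rot: [-0.001, 0.78, 0.626, 0.0]
force: [0.2, -0.7, -0.4]
finger_gap: 49.7
grasp_force: 0.0
```

Call:
servo_tool(travel=[[0,0,0],[0,0,0],[0,0,0],[0,0,0],[0,0,0]], angular=[[0,0,-0.97],[0,0,-0.97],[0,0,-0.97],[0,0,-0.97],[0,0,0]], gripper=[-0.15,-0.15,-0.15,-0.15,-0.15])

```text
time_s: 1.6
position: [231.7, -580.0, 222.0]
ee_rot: [-0.0, 0.646, 0.764, 0.0]
force: [0.3, -0.3, 0.9]
finger_gap: 49.9
grasp_force: 0.0
```

Call:
servo_tool(travel=[[0.86,0.57,0],[0.86,0.57,0],[0.86,0.57,0],[0.86,0.57,0],[0.86,0.57,0]], angular=[[0,0,0],[0,0,0],[0,0,0],[0,0,0],[0,0,0]], gripper=[-0.15,-0.15,-0.15,-0.15,-0.15])

```text
time_s: 2.1
position: [294.9, -437.7, 222.4]
ee_rot: [-0.0, 0.647, 0.763, 0.0]
force: [1.4, 0.1, 0.4]
finger_gap: 50.3
grasp_force: 0.0
```

Call:
servo_tool(travel=[[0.86,0.57,0],[0.86,0.57,0],[0.86,0.57,0],[0.86,0.57,0],[0.86,0.57,0]], angular=[[0,0,0],[0,0,0],[0,0,0],[0,0,0],[0,0,0]], gripper=[-0.15,-0.15,-0.15,-0.15,-0.15])

```text
time_s: 2.6
position: [357.8, -296.3, 222.5]
ee_rot: [-0.0, 0.647, 0.763, 0.0]
force: [0.6, 0.0, -1.1]
finger_gap: 50.2
grasp_force: 0.0
```

Call:
servo_tool(travel=[[0.86,0.57,0],[0.86,0.57,0],[0.86,0.57,0],[0.86,0.57,0],[0.86,0.57,0]], angular=[[0,0,0],[0,0,0],[0,0,0],[0,0,0],[0,0,0]], gripper=[-0.15,-0.15,-0.15,-0.15,-0.15])

```text
time_s: 3.1
position: [420.6, -154.9, 222.5]
ee_rot: [-0.0, 0.647, 0.763, 0.0]
force: [1.2, -0.3, 0.1]
finger_gap: 49.9
grasp_force: 0.0
```

Call:
servo_tool(travel=[[0.86,0.57,0],[0.86,0.57,0],[0.86,0.57,0],[0.86,0.57,0],[0.86,0.57,0]], angular=[[0,0,0],[0,0,0],[0,0,0],[0,0,0],[0,0,0]], gripper=[-0.15,-0.15,-0.15,-0.15,-0.15])

```text
time_s: 3.6
position: [483.5, -13.5, 222.5]
ee_rot: [-0.0, 0.647, 0.763, -0.0]
force: [0.5, -0.1, 0.6]
finger_gap: 49.9
grasp_force: 0.0
```

Call:
servo_tool(travel=[[0.86,0.57,0],[0.86,0.57,0],[0.86,0.57,0],[0.86,0.57,0],[0,0,0]], angular=[[0,0,0],[0,0,0],[0,0,0],[0,0,0],[0,0,0]], gripper=[-0.15,-0.15,-0.15,-0.15,-0.15])

```text
time_s: 4.1
position: [534.8, 101.3, 222.5]
ee_rot: [0.0, 0.645, 0.764, 0.001]
force: [-0.2, -0.3, -0.9]
finger_gap: 50.2
grasp_force: 0.0
```

```bash
cat >> h.py <<'E'
a=np.radians(9.7);XC=np.array([np.sin(a),-np.cos(a),0]);YC=np.array([np.cos(a),np.sin(a),0]);BAY=np.array([606.8,82.3,120.])
def ch(x,y,z): return BAY+x*XC+y*YC+[0,0,z]
def tou(target,yaw=None):
    # tool-frame units from measured pose to target; yaw (deg) of tool x
    s=st();r=R.from_quat(s['ee_rot'],scalar_first=True);X=r.as_matrix()
    d=X.T@(np.array(target)-s['position'])/30
    yw=np.degrees(np.arctan2(X[1,0],X[0,0]));print('units',d.round(3),'yaw',round(yw,2),'tilt',np.round(X[:2,2],4),'rz' if yaw is not None else '',None if yaw is None else round(-np.radians((yaw-yw+180)%360-180)/.1,3))
E
python3 -c "
from h import *
p=ch(-60,-55,37);print(p);tou(p-[0,0,18],99.7)"
```

```text
[542.47694643 132.17529227 157.        ]
4.1 [534.8 101.3 222.5] [0.    0.645 0.764 0.001] F [-0.2 -0.3 -0.9] gap 50.2 g 0.0
units [0.969 0.42  2.784] yaw 99.65 tilt [0.0016 0.0012] rz -0.008
```

Call:
servo_tool(travel=[[0.97,0.42,0],[0,0,0.7],[0,0,0.7],[0,0,0.7],[0,0,0.68]], angular=[[0,0,0],[0,0,0],[0,0,0],[0,0,0],[0,0,0]], gripper=[-0.15,-0.15,-0.15,-0.15,-0.15])

```text
time_s: 4.6
position: [540.6, 128.5, 138.3]
ee_rot: [-0.0, 0.646, 0.763, -0.0]
force: [0.8, -0.5, -0.1]
finger_gap: 50.0
grasp_force: 0.0
```

Call:
servo_tool(travel=[[0,0,0],[0,0,0],[0,0,0],[0,0,0],[0,0,0]], angular=[[0,0,0],[0,0,0],[0,0,0],[0,0,0],[0,0,0]], gripper=[-0.15,1,1,1,1], squeeze=25)

```text
time_s: 5.1
position: [541.7, 129.1, 140.1]
ee_rot: [0.001, 0.646, 0.764, 0.001]
force: [0.1, -0.2, 1.2]
finger_gap: 25.9
grasp_force: 0.0
```

Call:
servo_tool(travel=[[0,0,0],[0,0,0]], angular=[[0,0,0],[0,0,0]], gripper=[1,1])

```text
time_s: 5.3
position: [543.8, 129.5, 140.1]
ee_rot: [0.002, 0.646, 0.763, 0.002]
force: [4.5, 1.2, -1.0]
finger_gap: 19.2
grasp_force: 25.0
```

Call:
servo_tool(travel=[[0.03,0.05,-0.53],[0.08,0,-0.53],[0.13,0,-0.52],[0.18,0,-0.5],[0.23,0,-0.48]], angular=[[0,0,0],[0,0,0],[0,0,0],[0,0,0],[0,0,0]], gripper=[1,1,1,1,1])

```text
time_s: 5.8
position: [540.6, 148.3, 216.3]
ee_rot: [0.001, 0.646, 0.764, 0.001]
force: [4.7, 0.8, -6.0]
finger_gap: 19.4
grasp_force: 25.0
```

Call:
servo_tool(travel=[[0.28,0,-0.45],[0.32,0,-0.42],[0.36,0,-0.39],[0.4,0,-0.35],[0.43,0,-0.31]], angular=[[0,0,0],[0,0,0],[0,0,0],[0,0,0],[0,0,0]], gripper=[1,1,1,1,1])

```text
time_s: 6.3
position: [532.0, 200.3, 274.7]
ee_rot: [0.003, 0.646, 0.764, -0.0]
force: [4.1, -2.0, -0.8]
finger_gap: 18.9
grasp_force: 25.0
```

Call:
servo_tool(travel=[[0.46,0,-0.27],[0.49,0,-0.22],[0.51,0,-0.17],[0.52,0,-0.12],[0.53,0,-0.06]], angular=[[0,0,0],[0,0,0],[0,0,0],[0,0,0],[0,0,0]], gripper=[1,1,1,1,1])

```text
time_s: 6.8
position: [519.4, 276.3, 301.6]
ee_rot: [0.002, 0.646, 0.764, 0.002]
force: [3.1, -0.5, 6.7]
finger_gap: 19.4
grasp_force: 25.0
```

Call:
servo_tool(travel=[[0.53,0,-0.01],[0.53,0,0.04],[0.52,0,0.1],[0.3,0,0.1],[0,0,0]], angular=[[0,0,0],[0,0,0],[0,0,0],[0,0,0],[0,0,0]], gripper=[1,1,1,1,1])

```text
time_s: 7.3
position: [509.4, 336.2, 295.6]
ee_rot: [-0.0, 0.645, 0.764, 0.005]
force: [1.6, 7.1, 12.1]
finger_gap: 19.3
grasp_force: 25.0
```

Call:
servo_tool(travel=[[0,0,0],[0,0,0],[0,0,0],[0,0,0],[0,0,0]], angular=[[0,0,0],[0,0,0],[0,0,0],[0,0,0],[0,0,0]], gripper=[0,0,0,0,0])

```text
time_s: 7.8
position: [508.0, 331.1, 291.2]
ee_rot: [-0.0, 0.646, 0.763, -0.001]
force: [0.9, 0.2, -0.9]
finger_gap: 42.0
grasp_force: 0.0
```

```bash
python3 - <<'E'
from h import *
t=grab('top');w=cloud(t)
s=grab('scene','s1.png')
tou(ch(0,0,140),99.7)
tou(ch(0,0,0.),99.7)
E
```

```text
7.9 [508.3 331.2 291.4] [-0.     0.646  0.764 -0.001] F [ 0.5 -0.2  0.5] gap 43.4 g 0.0
units [-8.725  1.863  1.048] yaw 99.55 tilt [-0.0011 -0.0004] rz -0.026
7.9 [508.3 331.2 291.4] [-0.     0.646  0.764 -0.001] F [ 0.5 -0.2  0.5] gap 43.4 g 0.0
units [-8.724  1.868  5.714] yaw 99.55 tilt [-0.0011 -0.0004] rz -0.026
```

View pics/s1.png

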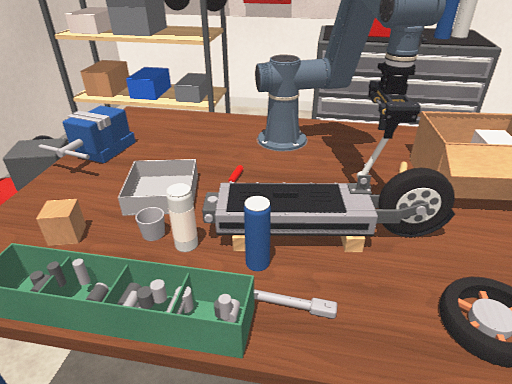

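Call:
servo_tool(travel=[[0,0,-0.95],[0,0,-0.95],[-0.9,0.18,0],[-0.9,0.18,0],[-0.9,0.18,0]], angular=[[0,0,0],[0,0,0],[0,0,0],[0,0,0],[0,0,0]], gripper=[0,0,0,0,0])

```text
time_s: 8.4
position: [538.1, 253.5, 349.1]
ee_rot: [0.0, 0.645, 0.764, 0.0]
force: [0.3, 1.2, 1.4]
finger_gap: 43.7
grasp_force: 0.0
```

Call:
servo_tool(travel=[[-0.9,0.18,0.8],[-0.9,0.18,0.8],[-0.9,0.18,0.8],[-0.9,0.2,0.8],[-0.9,0.2,0.8]], angular=[[0,0,0],[0,0,0],[0,0,0],[0,0,0],[0,0,0]], gripper=[0,0,0,0,0])

```text
time_s: 8.9
position: [588.4, 124.7, 228.0]
ee_rot: [-0.0, 0.646, 0.764, 0.0]
force: [0.3, 0.2, -0.5]
finger_gap: 43.6
grasp_force: 0.0
```

Call:
servo_tool(travel=[[-0.8,0.2,0.8],[-0.72,0.19,0.4],[0,0,0],[0,0,0]], angular=[[0,0,0],[0,0,0],[0,0,0],[0,0,0]], gripper=[0,0,0,0])

```text
time_s: 9.3
position: [607.2, 82.6, 192.6]
ee_rot: [-0.001, 0.646, 0.763, -0.0]
force: [0.0, 0.5, 1.5]
finger_gap: 43.4
grasp_force: 0.0
```

```bash
python3 - <<'E'
from h import *
tou([607.2,82.4,129],99.7)
s=cloud(grab('scene'))
# stand leg direction from scene cloud
p=s.reshape(-1,3);q=np.stack([(p-BAY)@XC,(p-BAY)@YC,p[:,2]-120],-1)
m=(abs(q[:,1]+53)<20)&(q[:,2]>60)&(q[:,2]<215)&(q[:,0]<-180)&(q[:,0]>-330);q=q[m]
print(len(q),np.polyfit(q[:,2],q[:,0],1),q.mean(0),q[:,2].max())
E
```

```text
9.3 [607.2  82.6 192.6] [-0.001  0.646  0.763 -0.   ] F [0.  0.5 1.5] gap 43.4 g 0.0
units [-0.008 -0.     2.119] yaw 99.49 tilt [-0.001   0.0006] rz -0.037
390 [  -0.35880042 -206.2623754 ] [-257.87908388  -47.16189443  143.859108  ] 213.6481604691537
```

Call:
servo_tool(travel=[[0,0,0.8],[0,0,0.8],[0,0,0.52],[0,0,0],[0,0,0]], angular=[[0,0,0],[0,0,0],[0,0,0],[0,0,0],[0,0,0]], gripper=[0,0,0,0,1], squeeze=40)

```text
time_s: 9.85
position: [607.6, 83.8, 130.3]
ee_rot: [0.0, 0.645, 0.764, 0.0]
force: [0.1, -0.9, 0.1]
finger_gap: 40.5
grasp_force: 0.0
```

Call:
servo_tool(travel=[[0,0,0],[0,0,0],[0,0,0],[0,0,0],[0,0,0]], angular=[[0,0,0],[0,0,0],[0,0,0],[0,0,0],[0,0,0]], gripper=[1,1,1,1,1])

```text
time_s: 10.35
position: [607.7, 82.9, 130.1]
ee_rot: [0.0, 0.646, 0.764, 0.0]
force: [-1.2, -0.1, 4.4]
finger_gap: 15.6
grasp_force: 40.0
```

Call:
servo_tool(travel=[[0,0,-0.15],[0,0,-0.3],[0,0,-0.5],[0,0,-0.5],[0,0,-0.5]], angular=[[0,0,0],[0,0,0],[0,0,0],[0,0,0],[0,0,0]], gripper=[1,1,1,1,1])

```text
time_s: 10.85
position: [606.9, 82.8, 188.3]
ee_rot: [-0.0, 0.646, 0.764, -0.0]
force: [0.7, -0.2, -3.1]
finger_gap: 15.6
grasp_force: 40.0
```

Call:
servo_tool(travel=[[0,0,-0.7],[0,0,-0.7],[0,-0.5,0],[0,-0.75,0],[0,-0.75,0]], angular=[[0,0,0],[0,0,0],[0,0,0],[0,0,0],[0,0,0]], gripper=[1,1,1,1,1])

```text
time_s: 11.35
position: [547.3, 72.7, 230.0]
ee_rot: [-0.0, 0.646, 0.764, -0.0]
force: [-0.6, -0.7, -2.4]
finger_gap: 15.6
grasp_force: 40.0
```

Call:
servo_tool(travel=[[0,-0.75,0],[0,-0.75,0],[0,-0.75,0],[0,-0.75,0],[0,-0.75,0]], angular=[[0,0,0],[0,0,0],[0,0,0],[0,0,0],[0,0,0]], gripper=[1,1,1,1,1])

```text
time_s: 11.85
position: [436.0, 54.0, 230.0]
ee_rot: [-0.0, 0.646, 0.764, -0.0]
force: [-0.1, 0.0, -1.9]
finger_gap: 15.7
grasp_force: 40.0
```

Call:
servo_tool(travel=[[0.5,-0.5,0],[0.5,-0.35,0.3],[0,0,0.7],[0,0,0.8],[0,0,0.8]], angular=[[0,0,0],[0,0,0],[0,0,0],[0,0,0],[0,0,0]], gripper=[1,1,1,1,1])

```text
time_s: 12.35
position: [407.5, 79.6, 151.7]
ee_rot: [0.001, 0.646, 0.764, 0.001]
force: [1.0, -0.3, -2.5]
finger_gap: 15.8
grasp_force: 40.0
```

```bash
python3 - <<'E'
from h import *
tou([404.5,80.,15],99.7)
s=cloud(grab('scene'))
f=grab('top','t2.png');w=cloud(f)
q=np.stack([(w-BAY)@XC,(w-BAY)@YC,w[...,2]-120],-1)
for x in(-114,-38,38,114):
    m=(abs(q[...,0]-x)<30)&(abs(q[...,1])<45)&(q[...,2]<0)&(q[...,2]>-80);z=q[...,2][m]
    h=m&(q[...,2]>-16);print(x,np.percentile(z,[5,50,95]).round(1),h.sum(), q[h].mean(0).round(1) if h.sum() else '')
E
```

```text
12.35 [407.5  79.6 151.7] [0.001 0.646 0.764 0.001] F [ 1.  -0.3 -2.5] gap 15.8 g 40.0
units [ 0.033 -0.104  4.558] yaw 99.58 tilt [ 0.0021 -0.0002] rz -0.02
-114 [-68.  -64.3 -60.6] 0 
-38 [-63.5 -24.2  -5.5] 125 [-38.4  -3.3  -6.9]
38 [-67.8 -64.3 -60.5] 0 
114 [-64.6 -24.1  -5.1] 117 [109.7  -4.9  -6.2]
```

View pics/t2.png

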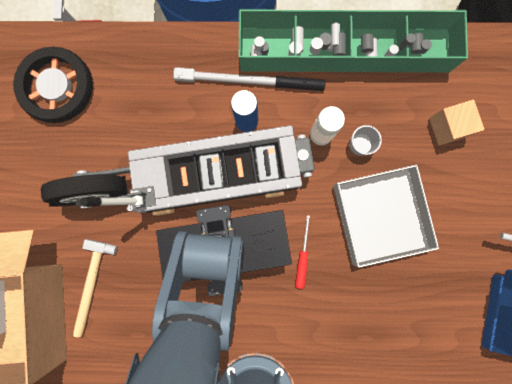

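Call:
servo_tool(travel=[[0,-0.1,0.8],[0,0,0.8],[0,0,0.8],[0,0,0.8],[0,0,0.7]], angular=[[0,0,0],[0,0,0],[0,0,0],[0,0,0],[0,0,0]], gripper=[1,1,1,1,1])

```text
time_s: 12.95
position: [405.7, 78.8, 34.8]
ee_rot: [0.001, 0.646, 0.764, 0.001]
force: [0.1, -0.3, -2.7]
finger_gap: 15.5
grasp_force: 40.0
```

Call:
servo_tool(travel=[[0,0,0.3],[0,0,0.1],[0,0,0.1],[0,0,0],[0,0,0]], angular=[[0,0,0],[0,0,0],[0,0,0],[0,0,0],[0,0,0]], gripper=[1,1,1,1,1])

```text
time_s: 13.45
position: [404.6, 79.0, 20.4]
ee_rot: [0.001, 0.646, 0.764, 0.0]
force: [-0.4, 0.6, -2.9]
finger_gap: 15.7
grasp_force: 40.0
```

Call:
servo_tool(travel=[[0,0,0.1],[0,0,0.07],[0,0,0.05],[0,0,0],[0,0,0]], angular=[[0,0,0],[0,0,0],[0,0,0],[0,0,0],[0,0,0]], gripper=[1,1,1,1,1])

```text
time_s: 13.95
position: [404.3, 79.0, 14.0]
ee_rot: [0.0, 0.646, 0.764, 0.0]
force: [-1.2, -0.1, 10.4]
finger_gap: 15.8
grasp_force: 40.0
```

Call:
servo_tool(travel=[[0,0,0],[0,0,0],[0,0,0],[0,0,-0.3],[0,0,-0.9]], angular=[[0,0,0],[0,0,0],[0,0,0],[0,0,0],[0,0,0]], gripper=[0,0,0,0,0])

```text
time_s: 14.45
position: [402.8, 79.0, 48.4]
ee_rot: [-0.002, 0.646, 0.764, -0.001]
force: [1.4, -0.1, -0.3]
finger_gap: 41.8
grasp_force: 0.0
```

Call:
servo_tool(travel=[[0,0,-1],[0,0,-1],[0,0,-1],[0,0,-1],[0,0,-1]], angular=[[0,0,0],[0,0,0],[0,0,0],[0,0,0],[0,0,0]], gripper=[0,0,0,0,0])

```text
time_s: 14.95
position: [403.4, 79.1, 200.9]
ee_rot: [-0.0, 0.646, 0.764, -0.0]
force: [0.3, 0.9, 0.5]
finger_gap: 43.8
grasp_force: 0.0
```

Call:
servo_tool(travel=[[0,0,-1],[0,0,0],[0,0,0],[0,0,0],[0,0,0]], angular=[[0,0,0.98],[0,0,0.98],[0,0,0.98],[0,0,0.98],[0,0,0.98]], gripper=[0,0,0,0,0])

```text
time_s: 15.45
position: [403.4, 79.1, 229.6]
ee_rot: [-0.0, 0.813, 0.583, -0.0]
force: [0.8, 1.2, -0.3]
finger_gap: 43.2
grasp_force: 0.0
```

Call:
servo_tool(travel=[[0,0,0],[0,0,0],[0,0,0],[0,0,0],[0,0,0]], angular=[[0,0,0.98],[0,0,0.98],[0,0,0.98],[0,0,0.98],[0,0,0.98]], gripper=[0,0,0,0,0])

```text
time_s: 15.95
position: [403.4, 79.1, 229.5]
ee_rot: [-0.0, 0.93, 0.368, -0.0]
force: [0.1, 0.4, -0.7]
finger_gap: 43.2
grasp_force: 0.0
```

Call:
servo_tool(travel=[[0,0,0],[0,0,0],[0,0,0],[0,0,0],[0,0,0]], angular=[[0,0,0.98],[0,0,0.98],[0,0,0.98],[0,0,0.98],[0,0,0.98]], gripper=[0,0,0,0,0])

```text
time_s: 16.45
position: [403.4, 79.1, 229.5]
ee_rot: [-0.0, 0.991, 0.132, -0.0]
force: [-0.9, 1.0, 0.7]
finger_gap: 43.5
grasp_force: 0.0
```

Call:
servo_tool(travel=[[0,0,0],[0,0,0],[0,0,0]], angular=[[0,0,0.98],[0,0,0],[0,0,0]], gripper=[0,0,0])

```text
time_s: 16.75
position: [403.7, 79.1, 229.4]
ee_rot: [-0.0, 0.996, 0.086, -0.0]
force: [0.1, 0.2, 0.8]
finger_gap: 43.5
grasp_force: 0.0
```

```bash
cat >> h.py <<'E'
def handles(w):
    q=np.stack([(w-BAY)@XC,(w-BAY)@YC,w[...,2]-120],-1)
    for x in(-114,-38,38,114):
        m=(abs(q[...,0]-x)<34)&(abs(q[...,1])<50)&(q[...,2]>-12)&(q[...,2]<0)
        if m.sum()>40:
            r=cv2.minAreaRect(q[m][:,:2].astype(np.float32));print('pack',x,np.round(r[0],1),np.round(r[1],1),round(r[2],1),q[m].mean(0).round(1),'world',ch(*r[0],0).round(1))
E
python3 - <<'E'
from h import *
w=cloud(grab('top'));handles(w)
q=np.stack([(w-BAY)@XC,(w-BAY)@YC,w[...,2]-120],-1)
m=(abs(q[...,0])<260)&(abs(q[...,1])<95)&(abs(q[...,2])<4)
r=cv2.minAreaRect(q[m][:,:2].astype(np.float32));print('rim',r)
# crate rim
p=rect(w,(325,160,445,275),60,80);print(p)
p=rect(w,(150,205,300,290),5,14);print('cover',p)
p=rect(w,(150,205,300,290),22,40);print('rib',p)
tou(ch(112,-4,100),9.7)
E
```

```text
pack -38 [-38.7  -2.9] [65.3 12.4] 86.4 [-38.6  -3.6  -6.6] world [597.5 120.  120. ]
pack 114 [109.7  -3.8] [63.6 11.9] 88.2 [109.7  -4.4  -6.6] world [621.5 -26.4 120. ]
rim ((6.610992431640625, 0.2282562255859375), (159.98419189453125, 505.77923583984375), 89.82941436767578)
(((488.1156005859375, -346.9364929199219), (227.82522583007812, 219.47154235839844), 13.518759727478027), array([ 483.8856753 , -353.94874179,   67.5035284 ]), 694)
cover (((410.45281982421875, 82.19477844238281), (408.4580078125, 219.61602783203125), 81.95435333251953), array([434.6094507,  30.0052839,   8.7051111]), 2251)
rib (((410.25433349609375, 68.13618469238281), (439.8999328613281, 53.117218017578125), 63.930721282958984), array([363.70135674, -13.70880867,  26.23261755]), 35)
16.8 [403.8  79.  229.3] [-0.     0.996  0.086 -0.   ] F [0.4 1.4 0.7] gap 43.7 g 0.0
units [6.544 4.78  0.31 ] yaw 9.83 tilt [-0.0001  0.    ] rz 0.022
```

Call:
servo_tool(travel=[[0.82,0.59,0],[0.82,0.59,0],[0.82,0.59,0],[0.82,0.59,0],[0.82,0.59,0]], angular=[[0,0,0],[0,0,0],[0,0,0],[0,0,0],[0,0,0]], gripper=[0.4,0.4,0.4,0.4,0.4])

```text
time_s: 17.3
position: [541.1, 12.0, 229.1]
ee_rot: [-0.0, 0.996, 0.085, -0.0]
force: [0.3, -0.0, 0.5]
finger_gap: 26.6
grasp_force: 0.0
```

Call:
servo_tool(travel=[[0.82,0.59,0],[0.82,0.59,0],[0.82,0.57,0],[0,0,0.8],[0,0,0.8]], angular=[[0,0,0],[0,0,0],[0,0,0.02],[0,0,0],[0,0,0]], gripper=[0.4,0.4,0.4,0.4,0.4])

```text
time_s: 17.8
position: [623.3, -27.5, 181.0]
ee_rot: [0.0, 0.996, 0.084, 0.001]
force: [-0.5, 0.4, 0.2]
finger_gap: 25.8
grasp_force: 0.0
```

Call:
servo_tool(travel=[[0,0,0.8],[0,0,0],[0,0,0]], angular=[[0,0,0],[0,0,0],[0,0,0]], gripper=[0.4,0.4,0.4])

```text
time_s: 18.1
position: [621.8, -26.7, 157.0]
ee_rot: [-0.0, 0.996, 0.084, -0.0]
force: [-0.1, 0.5, 0.9]
finger_gap: 26.0
grasp_force: 0.0
```

```bash
python3 -c "
from h import *
tou(ch(109.7,-3.8,-19),9.7)"
```

```text
18.1 [621.8 -26.7 157. ] [-0.     0.996  0.084 -0.   ] F [-0.1  0.5  0.9] gap 26.0 g 0.0
units [-0.005 -0.007  1.868] yaw 9.66 tilt [-0.001   0.0002] rz -0.008
```

Call:
servo_tool(travel=[[0,0,0.7],[0,0,0.7],[0,0,0.45],[0,0,0],[0,0,0]], angular=[[0,0,0],[0,0,0],[0,0,0],[0,0,0],[0,0,0]], gripper=[0.4,0.4,0.4,0.4,1], squeeze=45)

```text
time_s: 18.6
position: [622.7, -26.9, 102.6]
ee_rot: [0.0, 0.996, 0.084, 0.001]
force: [-1.7, 0.3, -0.3]
finger_gap: 22.8
grasp_force: 0.0
```

Call:
servo_tool(travel=[[0,0,0],[0,0,0],[0,0,0],[0,0,0],[0,0,-0.1]], angular=[[0,0,0],[0,0,0],[0,0,0],[0,0,0],[0,0,0]], gripper=[1,1,1,1,1])

```text
time_s: 19.1
position: [621.2, -26.6, 104.1]
ee_rot: [-0.0, 0.996, 0.084, -0.001]
force: [0.3, -0.4, -4.6]
finger_gap: 11.1
grasp_force: 44.9
```

Call:
servo_tool(travel=[[0,0,-0.3],[0,0,-0.4],[0,0,-0.4],[0,0,-0.4],[0,0,0]], angular=[[0,0,0],[0,0,0],[0,0,0],[0,0,0],[0,0,0]], gripper=[1,1,1,1,1])

```text
time_s: 19.6
position: [623.7, -27.1, 152.4]
ee_rot: [0.001, 0.996, 0.084, 0.003]
force: [1.8, 0.5, -5.5]
finger_gap: 11.4
grasp_force: 44.9
```

Call:
servo_tool(travel=[[0,0,-0.5],[0,0,-0.5],[0,0,-0.45],[0,0,0],[0,0,0]], angular=[[0,0,0],[0,0,0],[0,0,0],[0,0,0],[0,0,0]], gripper=[1,1,1,1,1])

```text
time_s: 20.1
position: [621.8, -26.7, 193.2]
ee_rot: [0.0, 0.996, 0.084, 0.0]
force: [-0.7, -1.1, -5.3]
finger_gap: 11.1
grasp_force: 44.9
```

```bash
python3 -c "
from h import *
tou([499.7,-395.5,52],13.45)"
```

```text
20.1 [621.8 -26.7 193.2] [0.    0.996 0.084 0.   ] F [-0.7 -1.1 -5.3] gap 11.1 g 44.9
units [-6.066 11.44   4.707] yaw 9.61 tilt [ 0.0002 -0.0001] rz -0.67
```

Call:
servo_tool(travel=[[-0.3,0.6,0],[-0.43,0.82,0],[-0.43,0.82,0],[-0.43,0.82,0],[-0.43,0.82,0]], angular=[[0,0,0],[0,0,0],[0,0,0],[0,0,0],[0,0,0]], gripper=[1,1,1,1,1])

```text
time_s: 20.6
position: [580.4, -152.2, 191.9]
ee_rot: [-0.001, 0.996, 0.084, -0.001]
force: [-0.2, 0.0, -4.9]
finger_gap: 11.1
grasp_force: 44.9
```

Call:
servo_tool(travel=[[-0.43,0.82,0],[-0.43,0.82,0],[-0.43,0.82,0],[-0.43,0.82,0],[-0.43,0.82,0]], angular=[[0,0,0],[0,0,0],[0,0,0],[0,0,0],[0,0,0]], gripper=[1,1,1,1,1])

```text
time_s: 21.1
position: [537.4, -284.2, 191.9]
ee_rot: [-0.001, 0.996, 0.084, -0.001]
force: [0.8, -0.9, -5.4]
finger_gap: 11.3
grasp_force: 44.9
```

Call:
servo_tool(travel=[[-0.43,0.82,0],[-0.43,0.82,0],[-0.43,0.82,0],[-0.4,0.6,0],[-0.2,0.4,0]], angular=[[0,0,0],[0,0,0],[0,0,0],[0,0,0],[0,0,-0.67]], gripper=[1,1,1,1,1])

```text
time_s: 21.6
position: [498.4, -396.8, 191.7]
ee_rot: [-0.001, 0.993, 0.117, -0.001]
force: [-0.3, 1.2, -4.8]
finger_gap: 11.1
grasp_force: 44.9
```

Call:
servo_tool(travel=[[0,0,0.5],[0,0,0.7],[0,0,0.5],[0,0,0],[0,0,0]], angular=[[0,0,0],[0,0,0],[0,0,0],[0,0,0],[0,0,0]], gripper=[1,1,1,1,1])

```text
time_s: 22.1
position: [499.7, -395.1, 141.3]
ee_rot: [-0.001, 0.993, 0.117, -0.001]
force: [0.5, -1.1, -4.7]
finger_gap: 10.9
grasp_force: 44.9
```

```bash
python3 -c "
from h import *
tou([499.7,-395.5,52],13.45)"
```

```text
22.1 [ 499.7 -395.1  141.3] [-0.001  0.993  0.117 -0.001] F [ 0.5 -1.1 -4.7] gap 10.9 g 44.9
units [1.000e-03 2.000e-02 2.975e+00] yaw 13.45 tilt [-0.0013  0.0015] rz 0.001
```

Call:
servo_tool(travel=[[0,0.02,0.6],[0,0,0.7],[0,0,0.7],[0,0,0.6],[0,0,0.25]], angular=[[0,0,0],[0,0,0],[0,0,0],[0,0,0],[0,0,0]], gripper=[1,1,1,1,1])

```text
time_s: 22.6
position: [500.0, -395.8, 55.9]
ee_rot: [-0.0, 0.993, 0.117, -0.0]
force: [-0.6, 1.2, -5.0]
finger_gap: 11.5
grasp_force: 44.9
```

Call:
servo_tool(travel=[[0,0,0.1],[0,0,0.06],[0,0,0],[0,0,0]], angular=[[0,0,0],[0,0,0],[0,0,0],[0,0,0]], gripper=[1,1,1,1])

```text
time_s: 23.0
position: [500.7, -396.6, 52.9]
ee_rot: [0.001, 0.993, 0.117, 0.001]
force: [-0.3, 0.3, -4.7]
finger_gap: 11.3
grasp_force: 44.9
```

Call:
servo_tool(travel=[[0,0,0.06],[0,0,0.06],[0,0,0]], angular=[[0,0,0],[0,0,0],[0,0,0]], gripper=[1,1,1])

```text
time_s: 23.3
position: [500.7, -396.6, 50.9]
ee_rot: [0.001, 0.993, 0.117, 0.001]
force: [-1.6, 2.2, 6.7]
finger_gap: 11.0
grasp_force: 44.9
```

Call:
servo_tool(travel=[[0,0,0],[0,0,0],[0,0,0],[0,0,-0.3],[0,0,-0.8]], angular=[[0,0,0],[0,0,0],[0,0,0],[0,0,0],[0,0,0]], gripper=[0.4,0.4,0.4,0.4,0.4])

```text
time_s: 23.8
position: [498.9, -394.8, 79.8]
ee_rot: [-0.002, 0.993, 0.117, -0.001]
force: [-0.3, -0.7, -1.1]
finger_gap: 25.6
grasp_force: 0.0
```

Call:
servo_tool(travel=[[0,0,-0.9],[0,0,-0.9],[0,0,-0.9],[0,0,-0.9],[0,0,-0.3]], angular=[[0,0,0.67],[0,0,0],[0,0,0],[0,0,0],[0,0,0]], gripper=[0.4,0.4,0.4,0.4,0.4])

```text
time_s: 24.3
position: [501.5, -397.5, 202.0]
ee_rot: [0.003, 0.996, 0.084, 0.002]
force: [1.2, -0.1, 0.2]
finger_gap: 26.3
grasp_force: 0.0
```

Call:
servo_tool(travel=[[0,0,0],[0,0,0]], angular=[[0,0,0],[0,0,0]], gripper=[0.4,0.4])

```text
time_s: 24.5
position: [499.6, -395.5, 197.3]
ee_rot: [-0.001, 0.996, 0.084, -0.001]
force: [0.7, 0.4, 0.0]
finger_gap: 26.0
grasp_force: 0.0
```

```bash
python3 -c "
from h import *
w=cloud(grab('top'));handles(w)
print(rect(w,(325,160,445,275),60,80))
tou(ch(-38.7,-2.9,-19),9.7)"
```

```text
pack -38 [-38.7  -2.8] [65.1 12.3] 87.6 [-38.5  -3.5  -6.8] world [597.5 120.  120. ]
(((487.998046875, -346.5990905761719), (228.05775451660156, 219.4573974609375), 13.578570365905762), array([ 499.11369235, -315.62633673,   67.82598935]), 482)
24.55 [ 499.4 -395.2  196.7] [-0.001  0.996  0.084 -0.001] F [-0.9 -1.   0. ] gap 26.3 g 0.0
units [  6.097 -16.376   3.222] yaw 9.62 tilt [-0.0021  0.0023] rz -0.014
```

Call:
servo_tool(travel=[[0.32,-0.86,0],[0.32,-0.86,0],[0.32,-0.86,0],[0.32,-0.86,0],[0.32,-0.86,0]], angular=[[0,0,0],[0,0,0],[0,0,0],[0,0,0],[0,0,0]], gripper=[0.4,0.4,0.4,0.4,0.4])

```text
time_s: 25.05
position: [525.1, -259.2, 196.3]
ee_rot: [-0.001, 0.996, 0.084, -0.001]
force: [-0.8, -0.0, -0.4]
finger_gap: 26.0
grasp_force: 0.0
```

Call:
servo_tool(travel=[[0.32,-0.86,0],[0.32,-0.86,0],[0.32,-0.86,0],[0.32,-0.86,0],[0.32,-0.86,0]], angular=[[0,0,0],[0,0,0],[0,0,0],[0,0,0],[0,0,0]], gripper=[0.4,0.4,0.4,0.4,0.4])

```text
time_s: 25.55
position: [550.8, -124.1, 196.4]
ee_rot: [-0.001, 0.996, 0.084, -0.002]
force: [1.1, -0.5, 0.3]
finger_gap: 25.9
grasp_force: 0.0
```

Call:
servo_tool(travel=[[0.32,-0.86,0],[0.32,-0.86,0],[0.32,-0.86,0],[0.32,-0.86,0],[0.32,-0.86,0]], angular=[[0,0,0],[0,0,0],[0,0,0],[0,0,0],[0,0,0]], gripper=[0.4,0.4,0.4,0.4,0.4])

```text
time_s: 26.05
position: [576.5, 10.8, 196.4]
ee_rot: [-0.0, 0.996, 0.084, -0.002]
force: [0.1, -0.2, -0.3]
finger_gap: 26.3
grasp_force: 0.0
```

Call:
servo_tool(travel=[[0.32,-0.86,0],[0.32,-0.86,0],[0.32,-0.86,0],[0.34,-0.9,0],[0,0,0.5]], angular=[[0,0,0],[0,0,0],[0,0,0],[0,0,0],[0,0,0]], gripper=[0.4,0.4,0.4,0.4,0.4])

```text
time_s: 26.55
position: [599.6, 122.5, 183.1]
ee_rot: [-0.001, 0.996, 0.086, 0.001]
force: [1.0, -0.4, 0.9]
finger_gap: 25.9
grasp_force: 0.0
```

Call:
servo_tool(travel=[[0,0,0.6],[0,0,0],[0,0,0]], angular=[[0,0,0],[0,0,0],[0,0,0]], gripper=[0.4,0.4,0.4])

```text
time_s: 26.85
position: [597.6, 119.0, 163.8]
ee_rot: [-0.0, 0.996, 0.084, -0.002]
force: [-0.7, -0.1, 0.9]
finger_gap: 26.1
grasp_force: 0.0
```

```bash
python3 -c "
from h import *
tou(ch(-38.7,-2.9,-19),9.7)"
```

```text
26.85 [597.6 119.  163.8] [-0.     0.996  0.084 -0.002] F [-0.7 -0.1  0.9] gap 26.1 g 0.0
units [ 0.007 -0.033  2.095] yaw 9.61 tilt [-0.0033 -0.    ] rz -0.016
```

Call:
servo_tool(travel=[[0,-0.03,0.7],[0,0,0.7],[0,0,0.67],[0,0,0],[0,0,0]], angular=[[0,0,0],[0,0,0],[0,0,0],[0,0,0],[0,0,0]], gripper=[0.4,0.4,0.4,0.4,1], squeeze=45)

```text
time_s: 27.35
position: [598.8, 119.7, 103.6]
ee_rot: [-0.0, 0.997, 0.084, 0.0]
force: [0.7, 1.3, 0.0]
finger_gap: 23.0
grasp_force: 0.0
```

Call:
servo_tool(travel=[[0,0,0],[0,0,0],[0,0,0],[0,0,0],[0,0,-0.1]], angular=[[0,0,0],[0,0,0],[0,0,0],[0,0,0],[0,0,0]], gripper=[1,1,1,1,1])

```text
time_s: 27.85
position: [597.6, 119.8, 105.8]
ee_rot: [0.0, 0.996, 0.084, -0.001]
force: [-0.1, -0.3, -5.1]
finger_gap: 11.3
grasp_force: 44.9
```

Call:
servo_tool(travel=[[0,0,-0.3],[0,0,-0.5],[0,0,-0.6],[0,0,-0.6],[0,0,-0.6]], angular=[[0,0,0],[0,0,0],[0,0,0],[0,0,0],[0,0,0]], gripper=[1,1,1,1,1])

```text
time_s: 28.35
position: [597.2, 119.8, 184.1]
ee_rot: [-0.0, 0.996, 0.084, -0.001]
force: [-0.1, 0.8, -4.1]
finger_gap: 11.5
grasp_force: 44.9
```

Call:
servo_tool(travel=[[0,0,-0.5],[0,0,0],[0,0,0]], angular=[[0,0,0],[0,0,0],[0,0,0]], gripper=[1,1,1])

```text
time_s: 28.65
position: [597.6, 119.8, 198.6]
ee_rot: [0.0, 0.996, 0.084, -0.001]
force: [-1.0, 0.9, -4.3]
finger_gap: 11.3
grasp_force: 44.9
```

```bash
python3 -c "
from h import *
tou([476.5,-298.3,52],13.5)"
```

```text
28.65 [597.6 119.8 198.6] [ 0.     0.996  0.084 -0.001] F [-1.   0.9 -4.3] gap 11.3 g 44.9
units [-6.3   13.068  4.894] yaw 9.61 tilt [-0.0014 -0.0001] rz -0.679
```

Call:
servo_tool(travel=[[-0.25,0.5,0],[-0.4,0.82,0],[-0.4,0.82,0],[-0.4,0.82,0],[-0.4,0.82,0]], angular=[[0,0,0],[0,0,0],[0,0,0],[0,0,0],[0,0,0]], gripper=[1,1,1,1,1])

```text
time_s: 29.15
position: [560.7, -2.7, 197.8]
ee_rot: [-0.0, 0.996, 0.084, -0.002]
force: [0.1, -0.3, -5.1]
finger_gap: 11.2
grasp_force: 44.9
```

Call:
servo_tool(travel=[[-0.4,0.82,0],[-0.4,0.82,0],[-0.4,0.82,0],[-0.4,0.82,0],[-0.4,0.82,0]], angular=[[0,0,0],[0,0,0],[0,0,0],[0,0,0],[0,0,0]], gripper=[1,1,1,1,1])

```text
time_s: 29.65
position: [522.0, -133.8, 197.9]
ee_rot: [-0.001, 0.996, 0.084, -0.001]
force: [0.5, -0.7, -4.7]
finger_gap: 11.6
grasp_force: 44.9
```

Call:
servo_tool(travel=[[-0.4,0.82,0],[-0.4,0.82,0],[-0.4,0.82,0],[-0.4,0.82,0],[-0.4,0.82,0]], angular=[[0,0,0],[0,0,0],[0,0,0],[0,0,0],[0,0,0]], gripper=[1,1,1,1,1])

```text
time_s: 30.15
position: [483.3, -264.7, 197.9]
ee_rot: [-0.001, 0.996, 0.084, -0.001]
force: [0.6, 0.4, -5.0]
finger_gap: 11.1
grasp_force: 44.9
```

Call:
servo_tool(travel=[[-0.4,0.8,0],[-0.05,0.27,0],[0,0,0.5],[0,0,0.7],[0,0,0.5]], angular=[[0,0,0],[0,0,-0.68],[0,0,0],[0,0,0],[0,0,0]], gripper=[1,1,1,1,1])

```text
time_s: 30.65
position: [475.3, -297.3, 145.9]
ee_rot: [-0.002, 0.993, 0.117, -0.002]
force: [0.5, 0.5, -4.7]
finger_gap: 11.4
grasp_force: 44.9
```

Call:
servo_tool(travel=[[0,0,0],[0,0,0]], angular=[[0,0,0],[0,0,0]], gripper=[1,1])

```text
time_s: 30.85
position: [476.5, -297.6, 147.4]
ee_rot: [-0.001, 0.993, 0.117, -0.001]
force: [0.3, 0.1, -4.1]
finger_gap: 11.7
grasp_force: 44.9
```

```bash
python3 -c "
from h import *
tou([476.5,-298.3,52],13.5)"
```

```text
30.85 [ 476.5 -297.6  147.4] [-0.001  0.993  0.117 -0.001] F [ 0.3  0.1 -4.1] gap 11.7 g 44.9
units [-1.00e-03  2.90e-02  3.18e+00] yaw 13.49 tilt [-0.0018  0.0014] rz -0.002
```

Call:
servo_tool(travel=[[0,0.03,0.6],[0,0,0.7],[0,0,0.7],[0,0,0.7],[0,0,0.3]], angular=[[0,0,0],[0,0,0],[0,0,0],[0,0,0],[0,0,0]], gripper=[1,1,1,1,1])

```text
time_s: 31.35
position: [477.3, -298.5, 57.4]
ee_rot: [-0.0, 0.993, 0.118, -0.0]
force: [0.4, 0.4, -5.0]
finger_gap: 11.2
grasp_force: 44.9
```

Call:
servo_tool(travel=[[0,0,0.1],[0,0,0.07],[0,0,0],[0,0,0]], angular=[[0,0,0],[0,0,0],[0,0,0],[0,0,0]], gripper=[1,1,1,1])

```text
time_s: 31.75
position: [478.2, -299.0, 54.0]
ee_rot: [0.001, 0.993, 0.118, 0.001]
force: [-0.3, 0.4, -4.5]
finger_gap: 11.1
grasp_force: 44.9
```

Call:
servo_tool(travel=[[0,0,0.06],[0,0,0.05],[0,0,0]], angular=[[0,0,0],[0,0,0],[0,0,0]], gripper=[1,1,1])

```text
time_s: 32.05
position: [478.2, -299.1, 52.5]
ee_rot: [0.001, 0.993, 0.118, 0.001]
force: [-2.2, 2.5, 10.6]
finger_gap: 11.4
grasp_force: 44.9
```

Call:
servo_tool(travel=[[0,0,0],[0,0,0],[0,0,0],[0,0,-0.3],[0,0,-0.8]], angular=[[0,0,0],[0,0,0],[0,0,0],[0,0,0],[0,0,0]], gripper=[0.4,0.4,0.4,0.4,0.4])

```text
time_s: 32.55
position: [476.4, -297.5, 81.6]
ee_rot: [-0.002, 0.993, 0.118, -0.002]
force: [-0.5, 0.1, 0.1]
finger_gap: 25.7
grasp_force: 0.0
```

Call:
servo_tool(travel=[[0,0,-0.9],[0,0,-0.9],[0,0,-0.9],[0,0,-0.9],[0,0,-0.5]], angular=[[0,0,0],[0,0,0],[0,0,0],[0,0,0],[0,0,0]], gripper=[0,0,0,0,0])

```text
time_s: 33.05
position: [478.4, -299.3, 208.7]
ee_rot: [0.002, 0.993, 0.118, 0.001]
force: [0.6, -0.4, 0.7]
finger_gap: 43.1
grasp_force: 0.0
```

```bash
python3 - <<'E'
from h import *
s=grab('scene','s3.png');f=grab('top','t3.png');w=cloud(f)
q=f['frame'][100:300,120:460];cv2.imwrite('pics/t3c.png',cv2.resize(q[:,:,::-1],None,fx=2.2,fy=2.2,interpolation=cv2.INTER_CUBIC))
print(rect(w,(150,212,296,290),5,14));print(rect(w,(150,212,296,290),22,35))
E
```

```text
(((387.636962890625, 96.88109588623047), (211.91592407226562, 393.1460876464844), 0.7531884908676147), array([403.62482393,  79.04306377,   8.70017493]), 5090)
(((436.3022766113281, 156.43507385253906), (233.00384521484375, 45.258094787597656), 67.8199691772461), array([406.03198019,  81.89372083,  27.69223387]), 153)
```

View pics/t3c.png

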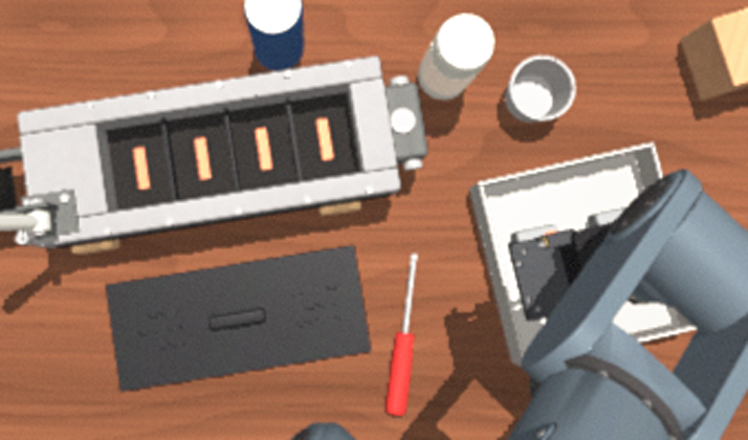

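Call:
servo_tool(travel=[[0,0,0],[0,0,0],[0,0,0],[0,0,0],[0,0,0]], angular=[[0,0,-1],[0,0,-1],[0,0,-1],[0,0,-1],[0,0,-1]], gripper=[0,0,0,0,0])

```text
time_s: 33.65
position: [476.9, -298.0, 204.5]
ee_rot: [-0.001, 0.932, 0.362, -0.001]
force: [-0.2, -0.5, 0.4]
finger_gap: 43.8
grasp_force: 0.0
```

Call:
servo_tool(travel=[[0,0,0],[0,0,0],[0,0,0],[0,0,0],[0,0,0]], angular=[[0,0,-1],[0,0,-1],[0,0,-1],[0,0,-1],[0,0,-1]], gripper=[0,0,0,0,0])

```text
time_s: 34.15
position: [476.9, -298.0, 204.5]
ee_rot: [-0.001, 0.814, 0.581, -0.0]
force: [0.1, 0.3, 0.1]
finger_gap: 43.4
grasp_force: 0.0
```

Call:
servo_tool(travel=[[0,0,0],[0,0,0],[0,0,0],[0,0,0],[0,0,0]], angular=[[0,0,-1],[0,0,-1],[0,0,-1],[0,0,-1],[0,0,-1]], gripper=[0,0,0,0,0])

```text
time_s: 34.65
position: [476.9, -298.0, 204.5]
ee_rot: [-0.001, 0.645, 0.764, 0.0]
force: [0.3, -0.1, -0.6]
finger_gap: 43.6
grasp_force: 0.0
```

Call:
servo_tool(travel=[[0.9,0,0],[0.9,0,0],[0.9,0,0],[0.9,0,0],[0.9,0,0]], angular=[[0,0,0],[0,0,0],[0,0,0],[0,0,0],[0,0,0]], gripper=[0,0,0,0,0])

```text
time_s: 35.15
position: [454.5, -164.0, 204.8]
ee_rot: [-0.001, 0.647, 0.763, -0.0]
force: [0.5, -0.4, -0.3]
finger_gap: 43.6
grasp_force: 0.0
```

```bash
cat >> h.py <<'E'
def cover(w,c=None):
    # dark plate on bench: points 6..13 mm high near centre; rib higher. returns centre,yaw of long side
    m=(w[...,2]>5.5)&(w[...,2]<40)&(w[...,0]>300)&(w[...,0]<515)&(w[...,1]>-130)&(w[...,1]<280)
    m=cv2.morphologyEx(m.astype(np.uint8),cv2.MORPH_OPEN,np.ones((7,7)))
    n,l,s,_=cv2.connectedComponentsWithStats(m);i=1+s[1:,4].argmax();p=w[l==i]
    r=cv2.minAreaRect(p[:,:2].astype(np.float32));k=p[p[:,2]>22];rr=cv2.minAreaRect(k[:,:2].astype(np.float32))
    print('plate',np.round(r[0],1),np.round(r[1],1),round(r[2],2),'rib',np.round(rr[0],1),np.round(rr[1],1),round(rr[2],2),k.mean(0).round(1));return rr[0]
E
python3 - <<'E'
from h import *
w=cloud(grab('top'));c=cover(w)
tou([c[0],c[1],15],99.7)
E
```

```text
plate [402.6  73.5] [33.1 59.4] 0.34 rib [405.3  72.9] [15.9 58.7] 9.58 [405.3  73.1  27.9]
35.2 [ 452.1 -159.3  204.4] [-0.004  0.646  0.763  0.001] F [-1.8  3.1 -0.6] gap 43.4 g 0.0
units [ 7.848 -0.231  6.369] yaw 99.52 tilt [-0.0055  0.0061] rz -0.031
```

```bash
python3 -c "
from h import *
tou([404.3,79,14.5],99.7)"
```

```text
35.2 [ 452.1 -159.3  204.4] [-0.004  0.646  0.763  0.001] F [-1.8  3.1 -0.6] gap 43.4 g 0.0
units [ 8.054 -0.228  6.388] yaw 99.52 tilt [-0.0055  0.0061] rz -0.031
```

Call:
servo_tool(travel=[[0.9,-0.03,0],[0.9,-0.03,0],[0.9,-0.03,0],[0.9,-0.03,0],[0.9,-0.03,0]], angular=[[0,0,0],[0,0,0],[0,0,0],[0,0,0],[0,0,0]], gripper=[0,0,0,0,0])

```text
time_s: 35.7
position: [427.9, -31.8, 205.0]
ee_rot: [-0.001, 0.647, 0.763, -0.0]
force: [-0.3, -1.1, -0.4]
finger_gap: 43.8
grasp_force: 0.0
```

Call:
servo_tool(travel=[[0.9,-0.03,0.8],[0.9,-0.03,0.8],[0.9,-0.03,0.8],[0.8,0,0.8],[0,0,0.8]], angular=[[0,0,0],[0,0,0],[0,0,0],[0,0,0],[0,0,0]], gripper=[0,0,0,0,0])

```text
time_s: 36.2
position: [406.9, 72.3, 84.4]
ee_rot: [-0.001, 0.645, 0.764, -0.001]
force: [-0.3, -0.1, 0.9]
finger_gap: 43.2
grasp_force: 0.0
```

Call:
servo_tool(travel=[[0,0,0],[0,0,0],[0,0,0]], angular=[[0,0,0],[0,0,0],[0,0,0]], gripper=[0,0,0])

```text
time_s: 36.5
position: [409.7, 69.7, 86.4]
ee_rot: [0.001, 0.647, 0.763, 0.0]
force: [0.3, -0.5, -0.5]
finger_gap: 43.3
grasp_force: 0.0
```

```bash
python3 -c "
from h import *
f=grab('top','t4.png');w=cloud(f)
cv2.imwrite('pics/t4c.png',cv2.resize(f['frame'][190:300,140:310,::-1],None,fx=4,fy=4,interpolation=cv2.INTER_CUBIC))
tou([404.3,79,14.5],99.7)"
```

```text
36.55 [409.8  69.7  86.6] [0.001 0.647 0.763 0.001] F [-0.6  0.4 -0.3] gap 43.4 g 0.0
units [ 0.338 -0.135  2.404] yaw 99.4 tilt [ 0.0022 -0.0002] rz -0.052
```

View pics/t4c.png

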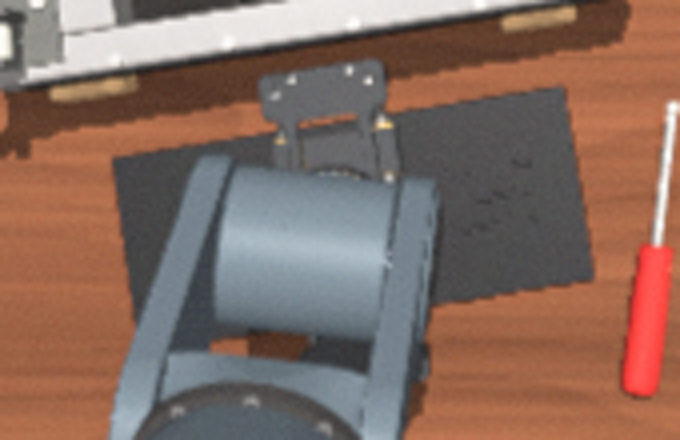

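```bash
python3 -c "
from h import *
f=grab('top')
def px(u,v,z):
    T=np.linalg.inv(f['world_to_cam']);d=T[:3,:3]@np.linalg.inv(f['K'])@[u,v,1];o=T[:3,3];return (o+d*(z-o[2])/d[2]).round(1)
C=lambda a,b:px(140+(a+.5)/4-.5,190+(b+.5)/4-.5,9)
tr,br,tl=C(563,90),C(595,282),C(113,158)
print(tr,br,tl,(br+tl)/2,np.linalg.norm(tr-br),np.linalg.norm(tr-tl),np.degrees(np.arctan2((tr-tl)[0],-(tr-tl)[1])))"
```

```text
[495.  -66.5   9. ] [363.1 -89.4   9. ] [444.3 246.3   9. ] [403.7   78.45   9.  ] 133.87314891343968 316.882202087779 9.206685147506196
```

Call:
servo_tool(travel=[[0.33,-0.12,0],[0,0,0.8],[0,0,0.8],[0,0,0.7],[0,0,0.1]], angular=[[0,0,-0.05],[0,0,0],[0,0,0],[0,0,0],[0,0,0]], gripper=[0,0,0,0,0])

```text
time_s: 37.1
position: [402.6, 79.7, 12.7]
ee_rot: [-0.001, 0.645, 0.765, -0.001]
force: [0.2, 0.1, -0.1]
finger_gap: 43.2
grasp_force: 0.0
```

Call:
servo_tool(travel=[[0,0,0],[0,0,0]], angular=[[0,0,0],[0,0,0]], gripper=[0,0])

```text
time_s: 37.3
position: [404.0, 79.5, 14.5]
ee_rot: [0.0, 0.644, 0.765, 0.0]
force: [0.1, 0.2, -0.8]
finger_gap: 43.5
grasp_force: 0.0
```

```bash
python3 -c "
from h import *
tou([404.3,79,14.5],99.7)"
```

```text
37.3 [404.   79.5  14.5] [0.    0.644 0.765 0.   ] F [ 0.1  0.2 -0.8] gap 43.5 g 0.0
units [-0.017  0.006  0.002] yaw 99.74 tilt [ 0.0012 -0.0001] rz 0.008
```

Call:
servo_tool(travel=[[-0.01,0,0],[0,0,0],[0,0,0],[0,0,0],[0,0,0]], angular=[[0,0,0],[0,0,0],[0,0,0],[0,0,0],[0,0,0]], gripper=[1,1,1,1,1], squeeze=45)

```text
time_s: 37.8
position: [404.0, 79.0, 14.0]
ee_rot: [0.0, 0.645, 0.765, 0.0]
force: [-0.1, -0.2, 4.3]
finger_gap: 15.6
grasp_force: 45.0
```

Call:
servo_tool(travel=[[0,0,0],[0,0,-0.2],[0,0,-0.5],[0,0,-0.8],[0,0,-0.8]], angular=[[0,0,0],[0,0,0],[0,0,0],[0,0,0],[0,0,0]], gripper=[1,1,1,1,1])

```text
time_s: 38.3
position: [402.8, 79.1, 83.2]
ee_rot: [-0.001, 0.644, 0.765, -0.001]
force: [1.2, 0.3, -2.1]
finger_gap: 15.3
grasp_force: 45.0
```

Call:
servo_tool(travel=[[0,0,-0.8],[0,0,-0.8],[0,0,-0.8],[0,0,-0.8],[0,0,-0.8]], angular=[[0,0,0],[0,0,0],[0,0,0],[0,0,0],[0,0,0]], gripper=[1,1,1,1,1])

```text
time_s: 38.8
position: [402.5, 79.1, 203.6]
ee_rot: [-0.001, 0.644, 0.765, -0.001]
force: [-0.5, -0.2, -2.1]
finger_gap: 15.6
grasp_force: 45.0
```

Call:
servo_tool(travel=[[-0.3,0,-0.8],[-0.4,0,0],[-0.35,0,0],[0,0,0],[0,0,0]], angular=[[0,0,0],[0,0,0],[0,0,0],[0,0,0],[0,0,0]], gripper=[1,1,1,1,1])

```text
time_s: 39.3
position: [407.9, 47.8, 225.4]
ee_rot: [-0.002, 0.645, 0.764, -0.001]
force: [0.8, -0.5, -3.3]
finger_gap: 15.5
grasp_force: 45.0
```

```bash
python3 -c "
from h import *
tou([607.4,82.7,130],99.7)"
```

```text
39.3 [407.9  47.8 225.4] [-0.002  0.645  0.764 -0.001] F [ 0.8 -0.5 -3.3] gap 15.5 g 45.0
units [0.026 6.76  3.158] yaw 99.65 tilt [-0.0037  0.0009] rz -0.008
```

Call:
servo_tool(travel=[[0,0.5,0],[0,0.8,0],[0,0.8,0],[0,0.8,0],[0,0.8,0]], angular=[[0,0,0],[0,0,0],[0,0,0],[0,0,0],[0,0,0]], gripper=[1,1,1,1,1])

```text
time_s: 39.8
position: [518.4, 67.4, 225.2]
ee_rot: [-0.001, 0.644, 0.765, -0.001]
force: [0.5, -0.0, -2.1]
finger_gap: 15.7
grasp_force: 45.0
```

Call:
servo_tool(travel=[[0,0.8,0],[0,0.8,0],[0,0.8,0],[0.03,0.66,0],[0,0,0]], angular=[[0,0,0],[0,0,0],[0,0,0],[0,0,0],[0,0,0]], gripper=[1,1,1,1,1])

```text
time_s: 40.3
position: [610.7, 83.9, 224.9]
ee_rot: [-0.0, 0.644, 0.765, 0.0]
force: [0.0, -0.8, -1.9]
finger_gap: 15.7
grasp_force: 45.0
```

Call:
servo_tool(travel=[[0,0,0.7],[0,0,0.7],[0,0,0.7],[0,0,0],[0,0,0]], angular=[[0,0,0],[0,0,0],[0,0,0],[0,0,0],[0,0,0]], gripper=[1,1,1,1,1])

```text
time_s: 40.8
position: [607.6, 83.4, 162.9]
ee_rot: [-0.001, 0.644, 0.765, -0.001]
force: [-0.8, -0.6, -2.0]
finger_gap: 15.6
grasp_force: 45.0
```

```bash
python3 -c "
from h import *
f=grab('scene','s5.png')
cv2.imwrite('pics/s5c.png',cv2.resize(f['frame'][130:260,190:400,::-1],None,fx=3.5,fy=3.5,interpolation=cv2.INTER_CUBIC))
tou([607.4,82.7,130],99.7)"
```

```text
40.85 [608.7  83.3 164. ] [-0.     0.644  0.765 -0.   ] F [ 0.8 -0.5 -2.9] gap 15.7 g 45.0
units [-0.013 -0.044  1.133] yaw 99.74 tilt [-0.0002  0.0001] rz 0.008
```

View pics/s5c.png

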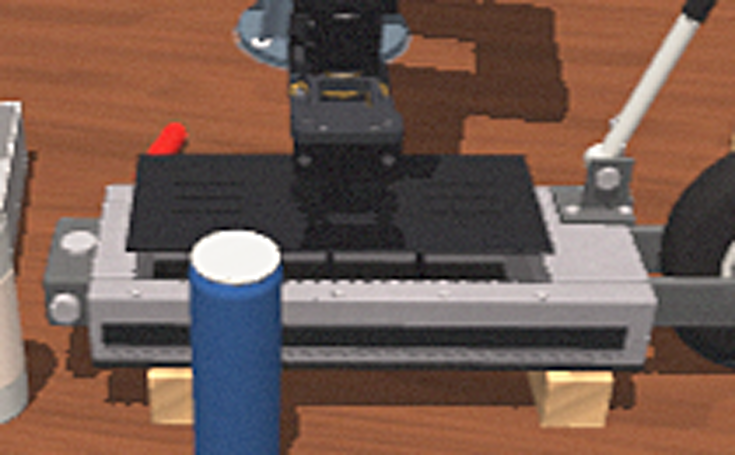

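Call:
servo_tool(travel=[[-0.02,-0.03,0.4],[0,0,0.3],[0,0,0.15],[0,0,0.1],[0,0,0.1]], angular=[[0,0,0],[0,0,0],[0,0,0],[0,0,0],[0,0,0]], gripper=[1,1,1,1,1])

```text
time_s: 41.35
position: [608.1, 82.5, 132.0]
ee_rot: [0.0, 0.645, 0.765, 0.0]
force: [-0.1, 0.6, -1.8]
finger_gap: 15.6
grasp_force: 45.0
```

Call:
servo_tool(travel=[[0,0,0.06],[0,0,0],[0,0,0]], angular=[[0,0,0],[0,0,0],[0,0,0]], gripper=[1,1,1])

```text
time_s: 41.65
position: [608.2, 82.5, 130.6]
ee_rot: [0.0, 0.645, 0.765, 0.0]
force: [-0.3, 0.3, -2.4]
finger_gap: 15.7
grasp_force: 45.0
```

Call:
servo_tool(travel=[[0,0,0.05],[0,0,0.05],[0,0,0]], angular=[[0,0,0],[0,0,0],[0,0,0]], gripper=[1,1,1])

```text
time_s: 41.95
position: [608.4, 82.5, 130.0]
ee_rot: [0.001, 0.644, 0.765, 0.0]
force: [-4.0, 0.4, 10.3]
finger_gap: 15.6
grasp_force: 45.0
```

Call:
servo_tool(travel=[[0,0,0],[0,0,0],[0,0,0],[0,0,-0.3],[0,0,-0.8]], angular=[[0,0,0],[0,0,0],[0,0,0],[0,0,0],[0,0,0]], gripper=[0,0,0,0,0])

```text
time_s: 42.45
position: [606.3, 82.5, 158.8]
ee_rot: [-0.002, 0.645, 0.765, -0.002]
force: [0.3, 0.0, -0.1]
finger_gap: 41.6
grasp_force: 0.0
```

Call:
servo_tool(travel=[[0,0,-1],[0,0,-1],[0,0,-1],[0,0,-1],[0,0,-1]], angular=[[0,0,0],[0,0,0],[0,0,0],[0,0,0],[0,0,0]], gripper=[0,0,0,0,0])

```text
time_s: 42.95
position: [607.9, 82.5, 312.2]
ee_rot: [0.0, 0.645, 0.765, 0.0]
force: [-0.9, -0.3, -0.3]
finger_gap: 43.6
grasp_force: 0.0
```

Call:
servo_tool(travel=[[0,0,-1],[0.87,-0.19,-0.1],[0.87,-0.19,0],[0.87,-0.19,0],[0.87,-0.19,0]], angular=[[0,0,0],[0,0,0],[0,0,0],[0,0,0],[0,0,0]], gripper=[0,0,0,0,0])

```text
time_s: 43.45
position: [567.4, 182.3, 344.1]
ee_rot: [0.0, 0.645, 0.764, 0.0]
force: [1.3, 0.4, 0.5]
finger_gap: 43.8
grasp_force: 0.0
```

Call:
servo_tool(travel=[[0.87,-0.19,0],[0.87,-0.19,0],[0.87,-0.19,0],[0.87,-0.19,0],[0.87,-0.19,0]], angular=[[0,0,0],[0,0,0],[0,0,0],[0,0,0],[0,0,0]], gripper=[0,0,0,0,0])

```text
time_s: 43.95
position: [517.1, 306.3, 343.9]
ee_rot: [0.0, 0.645, 0.765, 0.0]
force: [-0.3, -1.0, -0.3]
finger_gap: 43.6
grasp_force: 0.0
```

Call:
servo_tool(travel=[[0.87,-0.19,0],[0,0,0],[0,0,0]], angular=[[0,0,0],[0,0,0],[0,0,0]], gripper=[0,0,0])

```text
time_s: 44.25
position: [507.5, 330.2, 343.7]
ee_rot: [0.0, 0.644, 0.765, -0.0]
force: [-0.4, -1.2, 0.5]
finger_gap: 42.9
grasp_force: 0.0
```

```bash
python3 -c "
from h import *
f=grab('top','t6.png');w=cloud(f)
cv2.imwrite('pics/t6c.png',cv2.resize(f['frame'][110:290,120:450,::-1],None,fx=2.2,fy=2.2,interpolation=cv2.INTER_CUBIC))
q=np.stack([(w-BAY)@XC,(w-BAY)@YC,w[...,2]-120],-1)
m=(abs(q[...,0])<150)&(abs(q[...,1])<60)&(q[...,2]>-5)&(q[...,2]<12);p=q[m]
A=np.c_[p[:,:2],np.ones(len(p))];print('plane',np.linalg.lstsq(A,p[:,2],rcond=None)[0])
k=q[(abs(q[...,0])<60)&(abs(q[...,1])<40)&(q[...,2]>16)&(q[...,2]<35)];print(cv2.minAreaRect(k[:,:2].astype(np.float32)),k.mean(0))
tou([508.2,331.2,291.4],99.7)"
```

```text
plane [-5.38377536e-04  9.20630276e-04  4.71938132e+00]
((0.06890106201171875, 1.2789206504821777), (16.372053146362305, 69.45228576660156), 89.81430053710938) [ 0.11638535  0.68330286 24.09095891]
44.3 [507.8 329.6 343.7] [ 0.     0.644  0.765 -0.   ] F [ 0.1 -0.2 -0.2] gap 43.3 g 0.0
units [0.051 0.02  1.742] yaw 99.75 tilt [ 0.0004 -0.0006] rz 0.009
```

View pics/t6c.png

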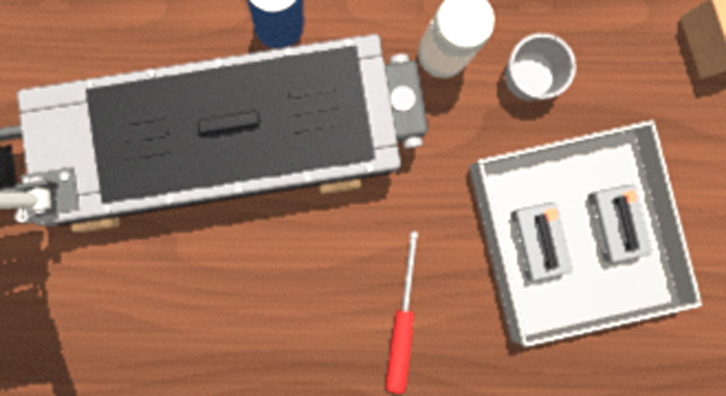

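Call:
servo_tool(travel=[[0.05,0.02,0.5],[0,0,0.6],[0,0,0.62],[0,0,0],[0,0,0]], angular=[[0,0,0],[0,0,0],[0,0,0],[0,0,0],[0,0,0]], gripper=[0,0,0,0,1], squeeze=25)

```text
time_s: 44.8
position: [508.6, 330.8, 292.1]
ee_rot: [0.0, 0.645, 0.764, -0.0]
force: [0.0, 0.4, -0.3]
finger_gap: 40.7
grasp_force: 0.0
```

Call:
servo_tool(travel=[[0,0,0],[0,0,0],[0,0,0],[0,0,0],[0,0,0]], angular=[[0,0,0],[0,0,0],[0,0,0],[0,0,0],[0,0,0]], gripper=[1,1,1,1,1])

```text
time_s: 45.3
position: [510.0, 331.9, 293.0]
ee_rot: [0.002, 0.645, 0.765, 0.002]
force: [5.1, -0.5, 1.9]
finger_gap: 17.7
grasp_force: 25.0
```

Call:
servo_tool(travel=[[-0.1,0,-0.04],[-0.51,0,-0.15],[-0.52,0,-0.1],[-0.53,0,-0.04],[-0.53,0,0.01]], angular=[[0,0,0],[0,0,0],[0,0,0],[0,0,0],[0,0,0]], gripper=[1,1,1,1,1])

```text
time_s: 45.8
position: [517.9, 266.1, 301.2]
ee_rot: [-0.001, 0.644, 0.765, -0.001]
force: [-0.6, -0.0, -0.0]
finger_gap: 2.4
grasp_force: 0.0
```

```bash
python3 -c "
from h import *
f=grab('scene','s7.png');w=cloud(f)
cv2.imwrite('pics/s7c.png',cv2.resize(f['frame'][60:230,280:440,::-1],None,fx=3.5,fy=3.5,interpolation=cv2.INTER_CUBIC))
st()"
```

```text
45.85 [518.5 263.6 301. ] [-0.     0.645  0.764 -0.002] F [-0.6 -1.1 -0.1] gap 1.5 g 0.0
```

View pics/s7c.png

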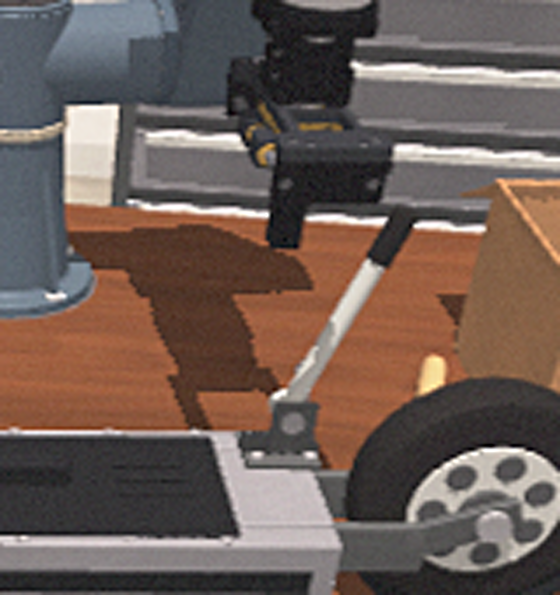

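Call:
servo_tool(travel=[[0,0,-0.9],[0,0,-0.7],[0.9,0.04,0],[0.9,0.03,0],[0.9,0.03,0]], angular=[[0,0,0],[0,0,0],[0,0,0],[0,0,0],[0,0,0]], gripper=[0,0,0,0,0])

```text
time_s: 46.35
position: [507.5, 347.6, 349.5]
ee_rot: [-0.001, 0.645, 0.764, -0.001]
force: [0.4, -0.7, 0.3]
finger_gap: 33.3
grasp_force: 0.0
```

Call:
servo_tool(travel=[[0,0,0],[0,0,0],[0,0,0]], angular=[[0,0,0],[0,0,0],[0,0,0]], gripper=[0,0,0])

```text
time_s: 46.65
position: [508.1, 346.3, 349.2]
ee_rot: [-0.0, 0.645, 0.764, -0.001]
force: [0.8, -0.1, 0.1]
finger_gap: 43.0
grasp_force: 0.0
```

```bash
python3 -c "
from h import *
tou(ch(-275.5,-54,170),99.7)"
```

```text
46.65 [508.1 346.3 349.2] [-0.     0.645  0.764 -0.001] F [ 0.8 -0.1  0.1] gap 43.0 g 0.0
units [-0.044 -0.037  1.973] yaw 99.71 tilt [-0.0011 -0.0009] rz 0.001
```

Call:
servo_tool(travel=[[-0.03,0,0.6],[0,0,0.7],[0,0,0.67],[0,0,0],[0,0,0]], angular=[[0,0,0],[0,0,0],[0,0,0],[0,0,0],[0,0,0]], gripper=[0,0,0,0,1], squeeze=35)

```text
time_s: 47.15
position: [508.8, 345.5, 290.6]
ee_rot: [-0.0, 0.645, 0.764, -0.0]
force: [0.1, 0.1, 0.3]
finger_gap: 40.4
grasp_force: 0.0
```

Call:
servo_tool(travel=[[0,0,0],[0,0,0],[0,0,0],[0,0,0],[0,0,0]], angular=[[0,0,0],[0,0,0],[0,0,0],[0,0,0],[0,0,0]], gripper=[1,1,1,1,1])

```text
time_s: 47.65
position: [507.7, 346.2, 291.4]
ee_rot: [-0.0, 0.644, 0.765, -0.0]
force: [-4.3, -2.4, 4.9]
finger_gap: 19.2
grasp_force: 35.0
```

Call:
servo_tool(travel=[[-0.1,0,-0.04],[-0.25,0,-0.08],[-0.26,0,-0.07],[0,0,0]], angular=[[0,0,0],[0,0,0],[0,0,0],[0,0,0]], gripper=[1,1,1,1])

```text
time_s: 48.05
position: [510.3, 330.5, 296.2]
ee_rot: [-0.003, 0.645, 0.764, 0.002]
force: [-4.9, 5.7, 1.6]
finger_gap: 19.3
grasp_force: 35.0
```

Call:
servo_tool(travel=[[-0.52,0,-0.1],[-0.53,0,-0.04],[-0.53,0,0.01],[-0.53,0,0.06],[-0.52,0,0.12]], angular=[[0,0,0],[0,0,0],[0,0,0],[0,0,0],[0,0,0]], gripper=[1,1,1,1,1])

```text
time_s: 48.55
position: [523.5, 251.8, 296.5]
ee_rot: [-0.002, 0.644, 0.765, 0.001]
force: [-7.9, -0.1, 9.3]
finger_gap: 19.1
grasp_force: 35.0
```

Call:
servo_tool(travel=[[-0.51,0,0.17],[-0.49,0,0.22],[-0.46,0,0.26],[-0.43,0,0.31],[-0.4,0,0.35]], angular=[[0,0,0],[0,0,0],[0,0,0],[0,0,0],[0,0,0]], gripper=[1,1,1,1,1])

```text
time_s: 49.05
position: [536.0, 177.2, 258.2]
ee_rot: [0.004, 0.644, 0.765, -0.004]
force: [-8.1, -15.5, 16.9]
finger_gap: 18.5
grasp_force: 34.8
```

Call:
servo_tool(travel=[[-0.42,0.05,0.34],[-0.38,0.03,0.38],[-0.34,0.02,0.42],[-0.25,0,0.46],[-0.1,0,0.2]], angular=[[0,0,0],[0,0,0],[0,0,0],[0,0,0],[0,0,0]], gripper=[1,1,1,1,1])

```text
time_s: 49.55
position: [543.0, 132.8, 199.6]
ee_rot: [-0.0, 0.644, 0.765, -0.008]
force: [-9.4, -16.4, 4.6]
finger_gap: 18.3
grasp_force: 35.0
```

Call:
servo_tool(travel=[[0,0,0],[0,0,0],[0,0,0],[0,0,0],[0,0,0]], angular=[[0,0,0],[0,0,0],[0,0,0],[0,0,0],[0,0,0]], gripper=[0,0,0,0,0])

```text
time_s: 50.05
position: [547.9, 139.6, 201.6]
ee_rot: [0.001, 0.644, 0.765, 0.001]
force: [0.3, -0.1, 0.1]
finger_gap: 42.2
grasp_force: 0.0
```

Call:
servo_tool(travel=[[0,0,-0.8],[0,0,-0.8],[0,0,-0.8],[0,0,-0.8],[0,0,0]], angular=[[0,0,0],[0,0,0],[0,0,0],[0,0,0],[0,0,0]], gripper=[0,0,0,0,0])

```text
time_s: 50.55
position: [549.7, 139.8, 301.2]
ee_rot: [0.003, 0.644, 0.765, 0.003]
force: [0.1, -0.0, 0.9]
finger_gap: 43.7
grasp_force: 0.0
```

```bash
python3 -c "
from h import *
f=grab('scene','s8.png');t=grab('top','t8.png')
a=cv2.resize(f['frame'][110:270,100:430,::-1],(760,368),interpolation=cv2.INTER_CUBIC)
cv2.imwrite('pics/s8c.png',a)
w=cloud(t);q=np.stack([(w-BAY)@XC,(w-BAY)@YC,w[...,2]-120],-1)
k=q[(abs(q[...,0])<60)&(abs(q[...,1])<25)&(q[...,2]>16)&(q[...,2]<30)];print(k.mean(0),len(k))
s=cloud(f);q=np.stack([(s-BAY)@XC,(s-BAY)@YC,s[...,2]-120],-1)
k=q[(abs(q[...,0]+110)<80)&(abs(q[...,1]+53)<14)&(q[...,2]>25)&(q[...,2]<100)];print(len(k),np.polyfit(k[:,0],k[:,2],1))
k=q[(abs(q[...,0])<150)&(q[...,1]>15)&(q[...,1]<60)&(q[...,2]>-5)&(q[...,2]<12)];print('cover z',k[:,2].mean())
st()"
```

```text
[-4.79866955  3.79290745 24.35369115] 178
306 [-3.91342010e-03  4.06277208e+01]
cover z 5.551514051753923
50.65 [547.3 139.5 297.5] [0.    0.644 0.765 0.   ] F [-0.2  0.8 -0.7] gap 43.6 g 0.0
```

View pics/s8c.png

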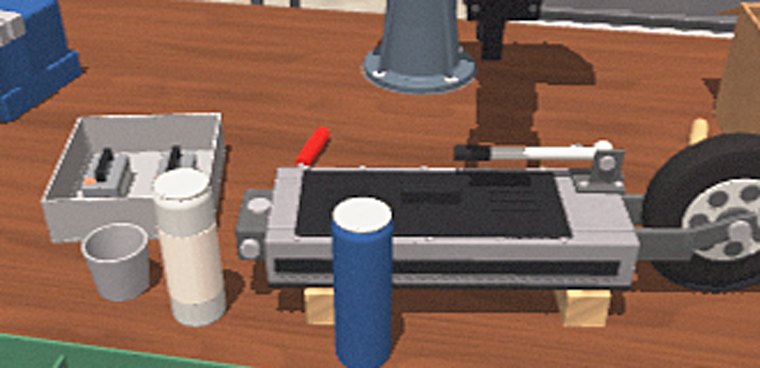

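Call:
servo_tool(travel=[[0.5,-0.8,0],[0.8,-0.8,0],[0.8,-0.6,0],[0.8,-0.5,0],[0,0,0]], angular=[[0,0,0],[0,0,0],[0,0,0],[0,0,0],[0,0,0]], gripper=[0,0,0,0,0])

```text
time_s: 51.15
position: [448.8, 213.0, 295.6]
ee_rot: [-0.002, 0.643, 0.766, -0.002]
force: [-0.6, -0.7, -0.0]
finger_gap: 43.5
grasp_force: 0.0
```

Call:
servo_tool(travel=[[0,0,0],[0,0,0],[0,0,0]], angular=[[0,0,0],[0,0,0],[0,0,0]], gripper=[0,0,0])

```text
time_s: 51.45
position: [453.4, 210.7, 296.8]
ee_rot: [-0.0, 0.645, 0.764, -0.0]
force: [0.0, -0.4, -0.2]
finger_gap: 43.6
grasp_force: 0.0
```

```bash
python3 -c "
from h import *
t=grab('top','t9.png')
cv2.imwrite('pics/t9c.png',cv2.resize(t['frame'][80:290,30:450,::-1],None,fx=1.9,fy=1.9,interpolation=cv2.INTER_CUBIC))
w=cloud(t);q=np.stack([(w-BAY)@XC,(w-BAY)@YC,w[...,2]-120],-1)
k=q[(abs(q[...,0])<60)&(abs(q[...,1])<25)&(q[...,2]>16)&(q[...,2]<30)];print(cv2.minAreaRect(k[:,:2].astype(np.float32)),k.mean(0),len(k))
p=q[(abs(q[...,0])<150)&(abs(q[...,1])<60)&(q[...,2]>-5)&(q[...,2]<12)]
print('plane',np.linalg.lstsq(np.c_[p[:,:2],np.ones(len(p))],p[:,2],rcond=None)[0])
st()"
```

```text
((-4.896245956420898, 4.385111331939697), (16.326034545898438, 68.88484954833984), 89.20930480957031) [-4.86660149  3.7412851  24.0086835 ] 181
plane [-5.63085108e-04  3.06535495e-04  4.73515355e+00]
51.5 [453.3 210.7 296.9] [-0.     0.645  0.764 -0.   ] F [0.5 0.1 0.2] gap 43.6 g 0.0
```

View pics/t9c.png

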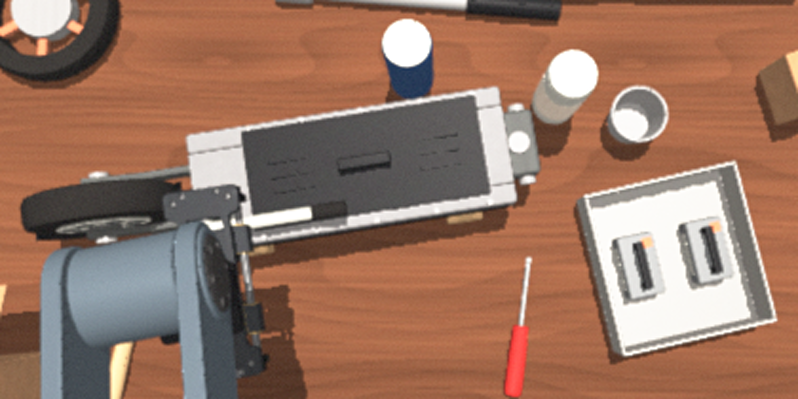

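```bash
python3 -c "
from cell import robot
print(robot.hand_in())"
```

```text
the job is handed in; nothing more can be done
None
```

The job is handed in: both packs found in the bay are in the crate, flat with handles up, the cover is fully home, and the kickstand has snapped down over it, at about 52 s of the 210 s. My first grip on the kickstand to close it slipped off without harm. In the last check the cover had shifted about 5 mm, but it still lay flat at its home height.

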